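# Face up a row of deli tubs with the tray's front rail and lock the rail home

## Robot

A 7-joint arm with a two-finger parallel gripper is mounted at the origin on a cart in front of the work surface, level with it; the furniture and walls round the work are solid. World frame = base frame: x ahead of the robot, y to its left, z up, the work surface at z = 0. Lengths are in m, angles in rad, forces in N, time in s.
With the tool pointing down it reaches from about 0.4 to 0.85 m from the base axis. Payload 10.4 kg.
Tool frame: the origin (TCP) lies midway between the tips of the shut fingers; the grasp point (between the pads) lies 19 mm behind it; x points along the fingers, y is the direction in which the jaws open and shut, and the axes are right-handed (so a half turn about x gives the same grasp; the last joint's range is limited). The gripper opens to 87 mm and grips with 3 to 60 N. Pads are 19 mm wide; open, the fingers measure 117 mm over their backs; the gripper's body (75 mm by 190 mm) begins 51 mm behind the grasp point.
Start: joints at [1.233, 0.332, -0.065, 1.46, 0.022, 1.35, -0.088], TCP at [0.194, -0.594, 0.223] pointing down, gripper open.
Joint ranges: [-2.6, 2.6], [-0.5, 2.12], [-1.47, 1.34], [0.16, 2.42], [-1.27, 4.41], [0.06, 2.06], [-2.6, 2.6]. Speed limits (rad/s): [2.22, 2.22, 2.79, 2.79, 3.14, 3.14, 3.14].

## Interface

Orientations are given as a unit quaternion [x, y, z, w].
In Python, from bench import r gives the robot as it stands.
- The arm moves only by the shell command python3 -m jog 'ROWS' [OPENING] [FORCE]. ROWS is JSON, a list of rows, each an object with "slide": the shift along the tool's x, y, z in cm, a list of three; "roll": the turn about the tool's x in degrees. A call has 1 to 5 rows; each row is the pose to reach, as a shift and turn from the pose measured when the call began, along the tool's axes at that moment; what a row does not reach only later rows make up. A row lasts 1/12 s, in which the tool goes at most 41.7 mm and 7.16 degrees, less where a joint would pass 70% of its speed; a pose out of reach is approached as far as the arm can. A call with a gripper value outside its range is refused whole. OPENING is the closure, from 0 (fully open) to 1 (shut), set as the call begins (- or left out, the last holds). The fingers move at their own pace and stop on an object; FORCE is the grip in N (left out, the last holds). Time passes only in rows, so rows that repeat a pose let the fingers close. It gives the time, the measured TCP pose, the force and the opening at its end, in the units of the state.
- r.read_state(): the state, without advancing time (a new reading comes with each control period).
- r.camera(name): name is "side" or "top"; returns the picture (384x512x3 uint8, red, green, blue); there is no depth.
- r.camera_info(name): a dict with "intrinsics" (3x3 intrinsics, pixels), "R" (3x3) and "t" (3): a world point X has camera coordinates R X + t. Camera axes: x right, y down, z forward; pixel columns grow to the right and rows downward; lengths in m; the calibration is good to about 2 mm. A picture is of the moment at which its call begins. camera_info takes no time and is no camera call.
- r.close_job(): hands the job in, once; it reports no verdict.
The state is a dict: "time": time; "joint_positions": joint angles; "joint_vel": joint speeds; "joint_torque": joint torques, N m; "ee_pos": TCP position; "eef_rot": TCP orientation; "ft_force": force on the tool from outside, world axes, zero at the start; "torque": the same for the moment, N m; "width": finger opening in m.
Only numpy, scipy, OpenCV 4.12 (cv2) and the standard library are available. Lean on these libraries where they do the work, as an engineer would, in place of code of your own. Each camera call takes 0.05 s, during which the arm holds its last target.

## Task

The tubs in the spring-pusher display tray stand out of line and its front rail is off. Take the loose rail by its blue pull tab, use its straight edge to push the three tubs back together against the sprung pushers, and let it down into the notches of the tray's adjustable frame so that it sits fully home at both ends and holds the row. Work gently: keep the tubs upright, do not crush them or force the rail, touch the tubs with the rail only, and leave the timer, the marker pen and the blue label roll alone.

Things in the scene. Friction and masses are not known exactly. Their poses are not given: they have to be found in the camera images.
- tray: bed of a fixed aluminium display tray for three tubs in a row. Origin on the worktop; x points the way to push (about to the robot's right), y along the row (tubs at about y = -83, 0, +83 mm), z up. Floor 3 mm thick, x = -62 to +110 mm; side walls 25 mm high at y = +-132. A steel U frame (two notched cheeks, back wall, three pushers) is clamped round it at a setting along x that is not measured.
- pusher_line (a point): point of the bed at x = 64, z = 38 mm, axes as the tray's: about the top edge of the middle of three black pushers, one per tub, 62 mm wide. Their faces stand 64 mm behind the notches, so up to 18 mm before or behind this point; each slides back 16 mm on its spring (1.8 N out, 2.8 N in), then it is solid: about 3 mm of travel past the notches is left.
- cheek_left (a point): point of the bed (not of the U frame) at x = 0, y = +139 mm, 40 mm above the worktop on the 9 mm thick cheek on that side. The rail's ear slides along this top towards +x until it drops into the cheek's one notch, whose middle lies anywhere up to 18 mm before or behind this point: feel for it. The flat top begins 80 mm before the notch.
- cheek_right (a point): point of the bed (not of the U frame) at x = 0, y = -139 mm, 40 mm above the worktop on the cheek on that side. Its notch, at the same x as the other: 13 mm deep (floor 27 mm above the worktop), 11 mm wide, mouth flared to 17 mm in the top 3 mm. Once the ears are in, the sprung tubs hold them against the notch's front side.
- rail: the tray's loose front rail, 0.2 kg, standing on its lower edge: aluminium bar 8 mm thick (x), 252 mm long (y), 23 mm high, an ear at each end and a blue pull tab on its -x side. Origin: middle of the lower edge; its face at x = +4 mm is the straight edge for the tubs; it goes in with its axes along the tray's. Origin height: 21 mm with the ears on the cheek tops, 8 mm fully home.
- rail_grip (a point): grasp point in the blue pull tab, axes as the rail's: 40 mm from the bar's middle along the rail's -x, 24 mm above its lower edge. The tab is 12 mm thick (y), spans 4 to 62 mm from the bar's middle along -x, z = 0 to 34 mm; fingers close along the rail's y.
- ear_left (a point): underside of the rail's ear at +y, 139 mm from the middle and 19 mm above the lower edge, where it meets the cheek. Ears are 8 mm thick, 14 mm high and reach to y = +-145 mm.
- ear_right (a point): underside of the rail's ear at -y, likewise.
- tub_olive: lidded deli tub, green with a white lid, 79 mm over the lid, 57 mm tall, tapering from about 60 mm across at the foot to 74 mm under the lid rim, about 0.2 kg. Origin: centre of its underside, z up. The three stand in the tray in any order, one before each pusher, 2 to 60 mm from it.
- tub_dip: lidded deli tub, all white, 79 mm over the lid, 50 mm tall, tapering from about 60 mm across at the foot to 74 mm under the lid rim, about 0.2 kg. Origin: centre of its underside, z up. The three stand in the tray in any order, one before each pusher, 2 to 60 mm from it.
- tub_cream: lidded deli tub, white with a green lid, 79 mm over the lid, 65 mm tall, tapering from about 60 mm across at the foot to 74 mm under the lid rim, about 0.2 kg. Origin: centre of its underside, z up. The three stand in the tray in any order, one before each pusher, 2 to 60 mm from it.
- marker_pen: red and white marker pen lying at the counter's front edge, 17 x 135 x 16 mm; leave alone. Origin: centre of its underside.
- timer: white kitchen timer, 70 x 70 x 20 mm, at the left; leave alone. Origin: centre of its underside.
- blue_roll: blue label roll, 53 mm across, 40 mm high, at the right in front of the slicer; leave alone. Origin: centre of its underside.
- bow_handle (a point): the black handle of the cheese wire's bow, fixed, about 75 mm long (along world x), 25 mm wide, from 179 to 230 mm above the worktop; an obstacle to pass round. This point is its middle. The cutter's board under it is 24 mm high and begins at x = 550 mm, with cheeses on it up to 80 mm high.

How it is judged:
By the outcome, as a careful person would: the job done as asked, in the order asked, and still so for the second after the job is handed in, with the robot touching nothing.
It also fails if it takes over 72 s, if anything falls off the work surface, if the arm or the gripper's body presses on something with over 40 N, if the wrist force passes 120 N, or if a joint passes its speed limit or range.

## Working session

There is one attempt and no reset: what is moved stays moved. The work goes in short steps, Python scripts to look and compute and a shell command to move; the robot and the scene stay as the last step left them, time stands still between calls to the robot, and variables do not carry over. Pictures are saved under pics/ and viewed, and the job is handed in when it is done.

```bash
mkdir -p pics; ls
python3 - <<'E'
from bench import r
import cv2, numpy as np
np.set_printoptions(precision=4,suppress=True)
s=r.read_state()
for k in s: print(k,np.round(s[k],4))
for n in ["side","top"]:
    im=r.camera(n); cv2.imwrite(f"pics/{n}0.png",im[:,:,::-1])
    c=r.camera_info(n); print(n,np.array(c["intrinsics"]),np.array(c["R"]),np.array(c["t"]))
E
```

```text
pics
time 0.0
joint_positions [ 1.2334  0.3328 -0.0647  1.461   0.0216  1.3498 -0.0885]
joint_vel [-0.0017 -0.0015 -0.0001  0.     -0.0005 -0.0012  0.0001]
joint_torque [  0.0011 -62.3249   0.0246 -38.9882  -0.0614   0.0399   0.0001]
ee_pos [ 0.1934 -0.5939  0.2218]
eef_rot [-0.6983 -0.1113  0.6985 -0.1104]
ft_force [-0.8011 -0.2707 -0.0142]
torque [0.0174 0.0066 0.002 ]
width 0.0867
side [[461.3169   0.     261.233 ]
 [  0.     461.3169 188.0843]
 [  0.       0.       1.    ]] [[-0.9085 -0.4174  0.0196]
 [-0.2601  0.5284 -0.8082]
 [ 0.327  -0.7393 -0.5886]] [0.4958 0.2986 1.4329]
top [[384.7304   0.     253.8131]
 [  0.     384.7304 199.1081]
 [  0.       0.       1.    ]] [[ 0.001  -0.9999  0.0148]
 [-0.9872 -0.0033 -0.1597]
 [ 0.1598 -0.0145 -0.9871]] [-0.0542  0.5902  1.2766]
```

View pics/side0.png

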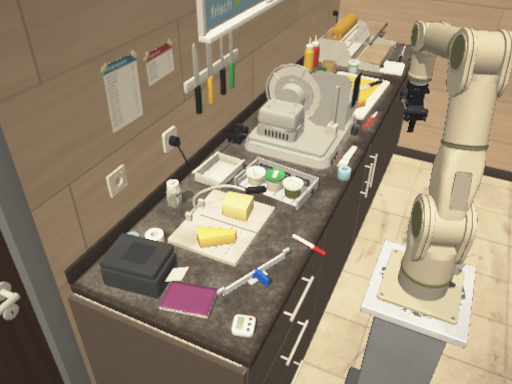

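View pics/top0.png

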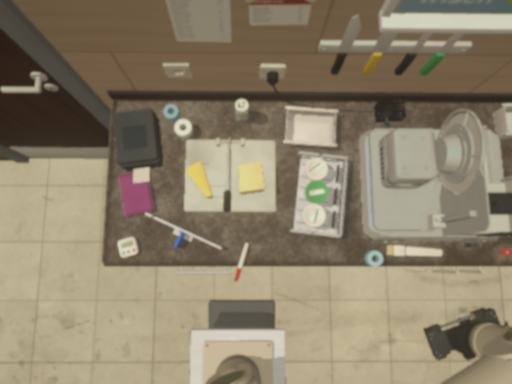

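The side view shows the rail at about (255,272) with its blue tab at (262,277), and the tray with the tubs at (275,180). In the top view the rail runs from (147,214) to (222,248), the tab is at (180,240), the tray at (320,195), and the bow handle at (227,200). Next I'll enlarge both.

```bash
cat > h.py <<'E'
import numpy as np, cv2
from bench import r
from scipy.spatial.transform import Rotation as Rot
np.set_printoptions(precision=4,suppress=True)
CI={n:{k:np.array(v) for k,v in r.camera_info(n).items()} for n in("side","top")}
def proj(n,X):
    c=CI[n]; p=(c["R"]@np.atleast_2d(X).T).T+c["t"]; p=p@c["intrinsics"].T; return p[:,:2]/p[:,2:]
def ray(n,uv):
    c=CI[n]; d=c["R"].T@np.linalg.inv(c["intrinsics"])@np.array([uv[0],uv[1],1.]); o=-c["R"].T@c["t"]; return o,d/np.linalg.norm(d)
def onz(n,uv,z):
    o,d=ray(n,uv); return o+d*(z-o[2])/d[2]
def snap(n,name,box=None,k=4):
    im=r.camera(n)[:,:,::-1].copy(); cv2.imwrite(f"pics/{name}_raw.png",im)
    return im
def crop(im,name,x0,y0,x1,y1,k):
    o=cv2.resize(im[y0:y1,x0:x1],None,fx=k,fy=k,interpolation=cv2.INTER_CUBIC)
    for x in range((x0+9)//10*10,x1,10):
        cv2.line(o,((x-x0)*k,0),((x-x0)*k,4 if x%50 else 14),(0,0,255),1)
        if x%20==0: cv2.putText(o,str(x),((x-x0)*k,22),0,.35,(0,0,255),1)
    for y in range((y0+9)//10*10,y1,10):
        cv2.line(o,(0,(y-y0)*k),(4 if y%50 else 14,(y-y0)*k),(0,0,255),1)
        if y%20==0: cv2.putText(o,str(y),(6,(y-y0)*k+4),0,.35,(0,0,255),1)
    cv2.imwrite(f"pics/{name}.png",o)
E
python3 - <<'E'
from h import *
t=cv2.imread("pics/top0.png"); s=cv2.imread("pics/side0.png")
crop(t,"t_rail",130,200,250,285,6)
crop(t,"t_tray",270,140,365,245,5)
crop(s,"s_rail",180,225,330,340,5)
crop(s,"s_tray",180,145,340,235,5)
E
```

```text
(no output)
```

View pics/t_rail.png

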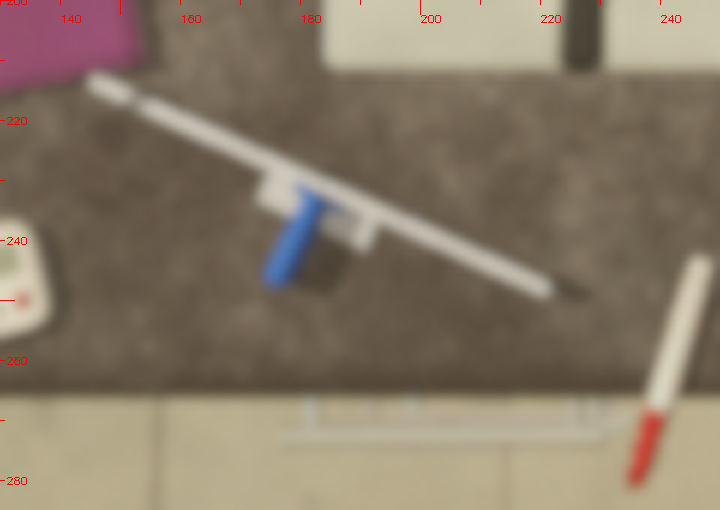

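View pics/t_tray.png

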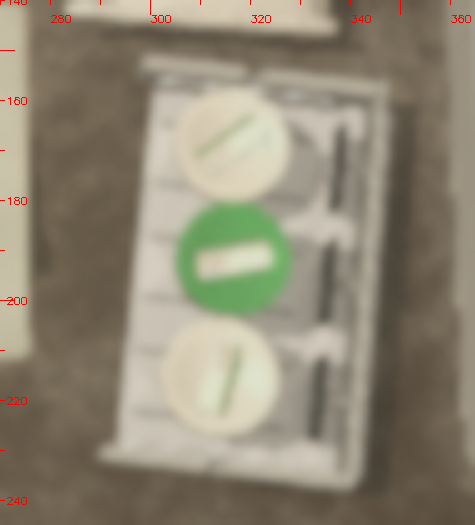

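View pics/s_rail.png

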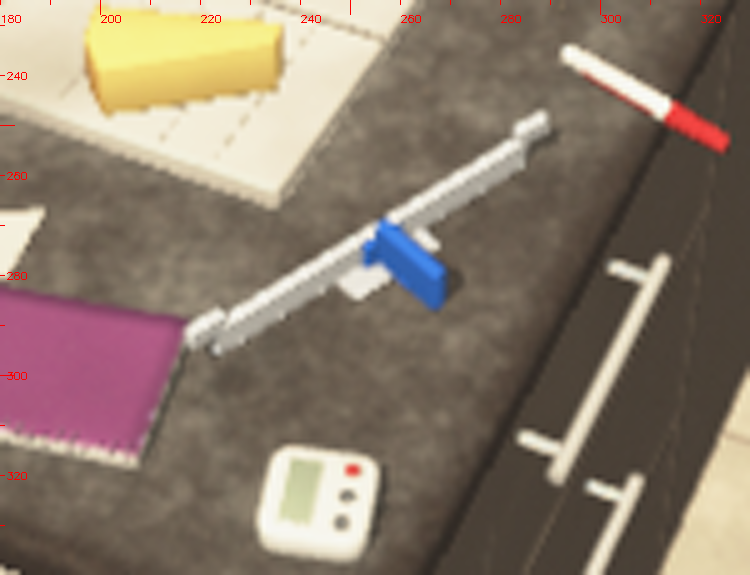

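View pics/s_tray.png

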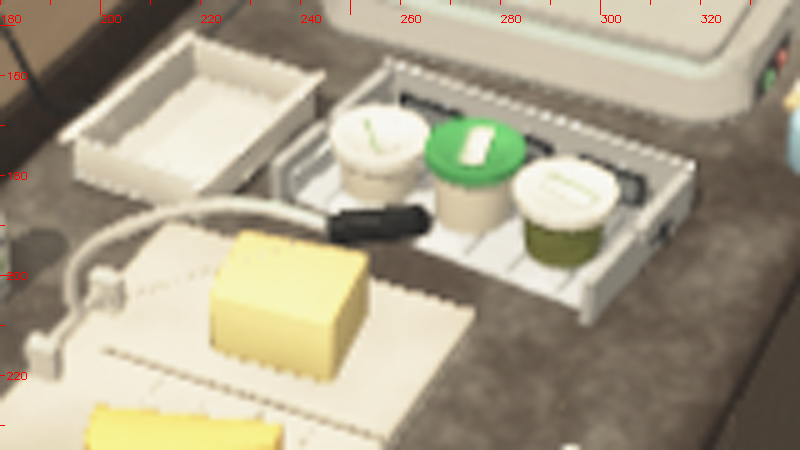

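Run:
```python
from h import *
t=cv2.imread("pics/top0.png"); s=cv2.imread("pics/side0.png")
def blue(im,sat=150):
    h=cv2.cvtColor(im,cv2.COLOR_BGR2HSV); return cv2.inRange(h,(105,sat,90),(125,255,255))
for n,im in(("top",t),("side",s)):
    m=blue(im); k,l,st,c=cv2.connectedComponentsWithStats(m)
    for i in range(1,k):
        if st[i,4]>8:
            print(n,st[i],c[i]); pts=np.argwhere(l==i)[:,::-1].astype(np.float32); print(cv2.minAreaRect(pts))
# bar line in top
print("L ear",onz("top",(144.5,213),.033),onz("top",(221.5,248.7),.033))
print("side",onz("side",(218.5,291),.033),onz("side",(288,248.5),.033))
print("bar top",onz("top",(152,217),.023))
# tab top z=34
print("tab", onz("top",(174.5,247.5),.034),onz("top",(182,233),.034))
# handle
for uv in((227,190),(227,211)): print("handle",onz("top",uv,.23),onz("top",uv,.2))
# lids
for nm,uv,z in(("far dip?",(316.2,168.2),.053),("cream",(316,191.5),.068),("near olive",(313.5,215),.060)): print(nm,onz("top",uv,z))
for nm,uv,z in(("far dip?",(255.5,171.5),.053),("cream",(274.5,174),.068),("near olive",(292.5,183),.060)): print(nm,onz("side",uv,z))
crop(t,"t_tray2",285,145,350,192,12); crop(t,"t_tray3",285,195,350,242,12)
```

```text
top [177 236   5  10  13] [178.6923 240.6154]
((178.8000030517578, 240.4000244140625), (0.8944271206855774, 9.838699340820312), 26.56505012512207)
side [253 269  16  17 131] [261.2137 277.2443]
((261.5384521484375, 277.1922912597656), (18.30510711669922, 9.15255355834961), 33.690067291259766)
L ear [0.543  0.3236 0.033 ] [0.4213 0.0567 0.033 ]
side [0.537  0.3206 0.033 ] [0.4206 0.0649 0.033 ]
bar top [0.5303 0.2997 0.023 ]
tab [0.425  0.2163 0.034 ] [0.4743 0.1924 0.034 ]
handle [0.588  0.0294 0.23  ] [0.5936 0.0311 0.2   ]
handle [0.5251 0.0286 0.23  ] [0.529  0.0303 0.2   ]
far dip? [ 0.6993 -0.2701  0.053 ]
cream [ 0.6141 -0.2646  0.068 ]
near olive [ 0.5344 -0.2555  0.06  ]
far dip? [ 0.6942 -0.2665  0.053 ]
cream [ 0.6115 -0.2633  0.068 ]
near olive [ 0.5304 -0.2488  0.06  ]
```

View pics/t_tray2.png

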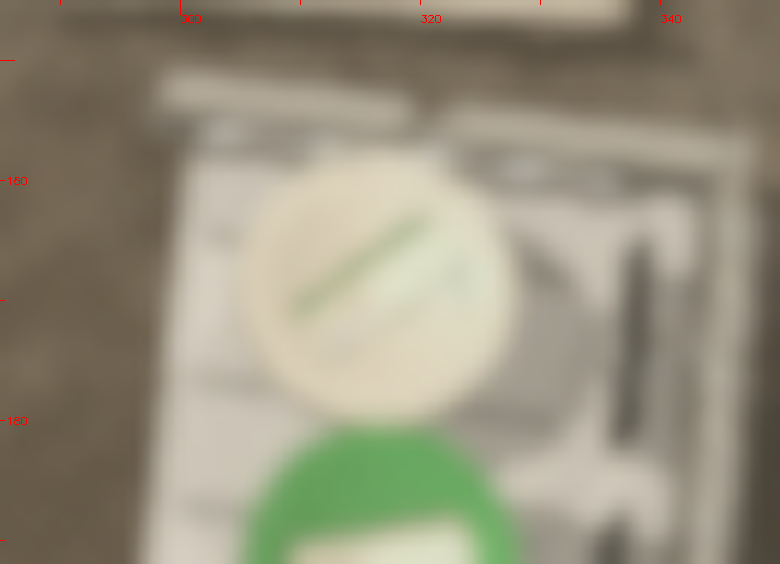

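View pics/t_tray3.png

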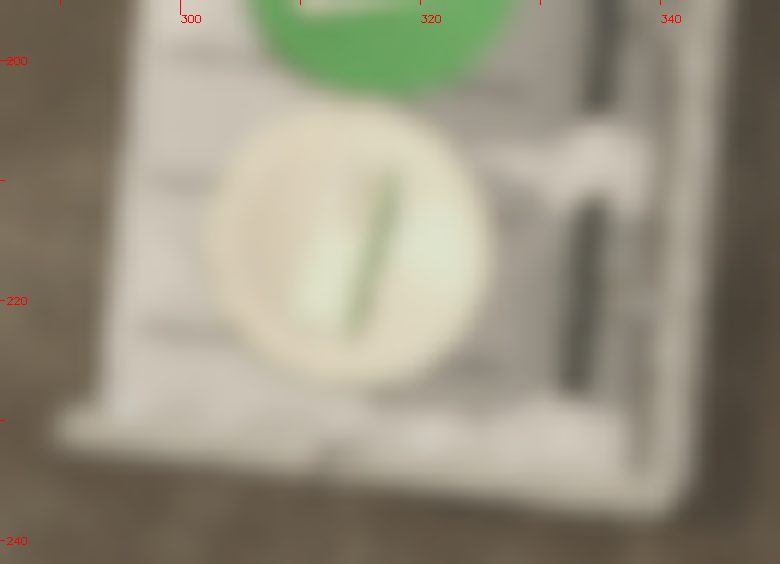

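```bash
python3 - <<'E'
from h import *
P=lambda u,v,z=.04: onz("top",(u-.5,v-.5),z)
def side(u,v,z=.04): return onz("side",(u-.5,v-.5),z)
A,B=P(299,152.3),P(345,157.4); C,D=P(291,231.3),P(338,236)
print("farcheek",A,B,np.degrees(np.arctan2(*(B-A)[1::-1])),"near",C,D,np.degrees(np.arctan2(*(D-C)[1::-1])))
print("notches",P(320.2,154.2),P(311.9,232.7)); d=P(320.2,154.2)-P(311.9,232.7); print(np.linalg.norm(d),np.degrees(np.arctan2(d[1],d[0])))
# pushers tops z .038
p=[P(337.5,174,.038),P(335,200,.038),P(333,219,.038)]; print(p)
# floor front edge (z .003)
print("floor front",P(300,165,.003),P(294,226,.003)); d=P(300,165,.003)-P(294,226,.003);print(np.degrees(np.arctan2(d[1],d[0])))
t=cv2.imread("pics/top0.png").astype(int)
b=t[:,:,0]-t[:,:,2]; m=(b>25).astype(np.uint8); m[:230]=0;m[252:]=0;m[:,:165]=0;m[:,195:]=0
w=np.argwhere(m)[:,::-1].astype(np.float32); wt=np.array([b[int(y),int(x)] for x,y in w]); print(len(w),(w*wt[:,None]).sum(0)/wt.sum(), cv2.minAreaRect(w), cv2.fitLine(w,cv2.DIST_L2,0,.01,.01).ravel())
print("tab center top", onz("top",(w*wt[:,None]).sum(0)/wt.sum(),.034))
E
python3 - <<'E'
import sys; sys.path.insert(0,'.')
from h import *
s=cv2.imread("pics/side0.png")
crop(s,"/s_tray2".strip('/'),230,150,325,215,8)
E
```

```text
farcheek [ 0.7618 -0.2111  0.04  ] [ 0.744  -0.3739  0.04  ] -96.23951236755921 near [ 0.4822 -0.1788  0.04  ] [ 0.4664 -0.3396  0.04  ] -95.5874631409047
notches [ 0.7552 -0.2862  0.04  ] [ 0.4775 -0.2503  0.04  ]
0.2800062489524011 -7.352777341986775
[array([ 0.6842, -0.3457,  0.038 ]), array([ 0.5915, -0.3338,  0.038 ]), array([ 0.5251, -0.3247,  0.038 ])]
floor front [ 0.7251 -0.2189  0.003 ] [ 0.5038 -0.1937  0.003 ]
-6.49489055251017
79 [178.5812 239.7191] ((178.69998168945312, 239.60000610351562), (4.472135543823242, 16.54690170288086), 26.56505012512207) [  0.4432  -0.8964 178.6582 239.6582]
tab center top [0.4514 0.2033 0.034 ]
```

```bash
ls pics
```

```text
s_rail.png
s_tray.png
s_tray2.png
side0.png
t_rail.png
t_tray.png
t_tray2.png
t_tray3.png
top0.png
```

View pics/s_tray2.png

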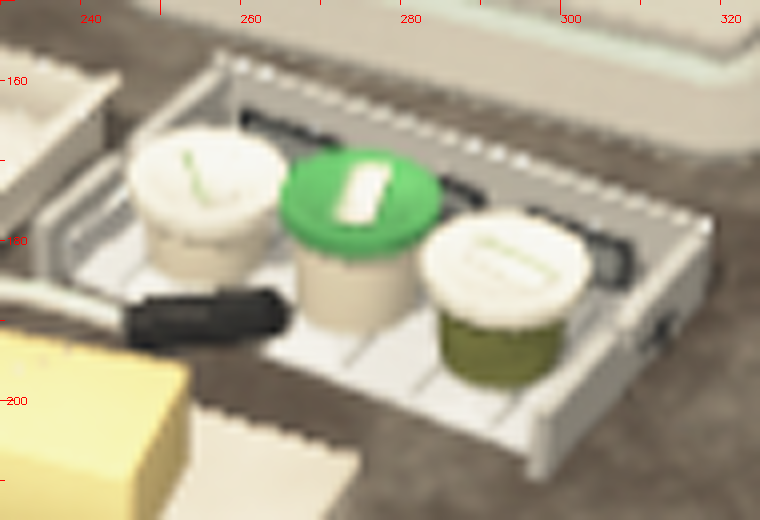

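```bash
cat >> h.py <<'E'
def hd(v): return np.degrees(np.arctan2(v[1],v[0]))
# rel(target_pos, heading of tool y wanted): slide cm in tool axes + roll deg
def rel(p,yh=None):
    s=r.read_state(); M=Rot.from_quat(s["eef_rot"]).as_matrix(); d=M.T@(np.array(p)-s["ee_pos"])*100
    out=None
    if yh is not None:
        cur=hd(M[:,1]); a=(yh-cur+180)%360-180; a=-a  # tool x is down
        out=(round(a,1),round((a+180)%360-180,1)) if False else round(a,2)
    return np.round(d,2),out
def st():
    s=r.read_state(); M=Rot.from_quat(s["eef_rot"]).as_matrix()
    print("t",round(s["time"],2),"p",np.round(s["ee_pos"],4),"tilt x",np.round(M[:,0],4),"y head",round(hd(M[:,1]),2),"f",np.round(s["ft_force"],2),"m",np.round(s["torque"],2),"w",round(s["width"],4),"j",np.round(s["joint_positions"],2))
E
python3 - <<'E'
from h import *
st()
for yh in(65.4,-114.6): print(rel((.445,.2065,.12),yh))
print("board",onz("side",(274.5,207.5),.024),onz("top",(274.5,210),.024),onz("top",(274.5,140),.024))
# marker
print("marker",onz("top",(246,244),.016),onz("top",(238,280),.016), "timer",onz("top",(138,238),.02),onz("top",(118,240),.02))
E
```

```text
t 0.1 p [ 0.1934 -0.5939  0.2218] tilt x [-0.0004  0.0013 -1.    ] y head -71.96 f [-0.36 -0.2   0.71] m [ 0.   -0.   -0.02] w 0.0871 j [ 1.23  0.33 -0.06  1.46  0.02  1.35 -0.09]
(array([ 10.27, -68.31, -48.71]), np.float64(-137.36))
(array([ 10.27, -68.31, -48.71]), np.float64(42.64))
board [ 0.5494 -0.1234  0.024 ] [ 0.5559 -0.1256  0.024 ] [ 0.8099 -0.1275  0.024 ]
marker [ 0.4381 -0.0265  0.016 ] [0.316  0.0002 0.016 ] timer [0.4578 0.3454 0.02  ] [0.4508 0.4135 0.02  ]
```

Run:
```python
from h import *
print(rel((.43,-.32,.25),-40))
```

```text
(array([ -2.8 , -18.73, -30.98]), np.float64(-31.96))
```

```bash
python3 -m jog '[{"slide":[-0.6,-2.1,-3.4],"roll":-7},{"slide":[-1.2,-4.1,-6.8],"roll":-14},{"slide":[-1.8,-6.2,-10.2],"roll":-21},{"slide":[-2.4,-8.2,-13.6],"roll":-28},{"slide":[-2.8,-10.3,-17],"roll":-35}]' 0
python3 - <<'E'
from h import *
st()
print(rel((.43,-.28,.24),-15))
E
```

```text
time: 0.52
ee_pos: [0.3241, -0.4419, 0.2503]
eef_rot: [-0.632, -0.318, 0.632, -0.317]
ft_force: [0.1, -1.6, 0.4]
width: 0.0869
t 0.52 p [ 0.3241 -0.4419  0.2503] tilt x [-0.0005  0.001  -1.    ] y head -36.63 f [ 0.11 -1.65  0.4 ] m [-0.05 -0.09 -0.03] w 0.0869 j [ 1.08  0.16 -0.25  1.61  0.04  1.37  0.18]
(array([  1.04,  -1.15, -19.31]), np.float64(-21.63))
```

```bash
python3 -m jog '[{"slide":[0,-0.2,-3.9],"roll":-7},{"slide":[0,-0.4,-7.8],"roll":-14},{"slide":[0,-0.6,-11.7],"roll":-21},{"slide":[0,-0.9,-15.6],"roll":-28},{"slide":[0,-1.1,-19.4],"roll":-35}]'
python3 - <<'E'
from h import *
st()
print(rel((.43,-.08,.24),35))
E
```

```text
time: 0.93
ee_pos: [0.4315, -0.2776, 0.2503]
eef_rot: [-0.506, -0.495, 0.506, -0.494]
ft_force: [1.1, -0.6, -0.3]
width: 0.087
t 0.93 p [ 0.4315 -0.2776  0.2503] tilt x [-0.0009  0.0009 -1.    ] y head -1.27 f [ 1.12 -0.62 -0.27] m [-0.06 -0.16  0.01] w 0.087 j [ 0.91  0.1  -0.45  1.69  0.04  1.36  0.43]
(array([  1.04,  -0.59, -19.75]), np.float64(-36.27))
```

```bash
python3 -m jog '[{"slide":[0.2,-0.1,-4],"roll":-7},{"slide":[0.4,-0.2,-8],"roll":-14},{"slide":[0.6,-0.3,-12],"roll":-21},{"slide":[0.8,-0.4,-16],"roll":-28},{"slide":[1,-0.5,-20],"roll":-35}]'
python3 - <<'E'
from h import *
st()
print(rel((.445,.12,.2),65.4))
E
```

```text
time: 1.35
ee_pos: [0.4303, -0.0756, 0.2401]
eef_rot: [0.332, 0.625, -0.332, 0.624]
ft_force: [1.3, -0.2, -0.1]
width: 0.0868
t 1.35 p [ 0.4303 -0.0756  0.2401] tilt x [-0.0013  0.0005 -1.    ] y head 34.07 f [ 1.33 -0.18 -0.11] m [ 0.06 -0.21 -0.  ] w 0.0868 j [ 0.75 -0.07 -0.64  1.87 -0.05  1.34  0.72]
(array([  4.02,  12.18, -15.38]), np.float64(-31.33))
```

```bash
python3 -m jog '[{"slide":[0.8,2.4,-3.1],"roll":-6.3},{"slide":[1.6,4.9,-6.2],"roll":-12.6},{"slide":[2.4,7.3,-9.2],"roll":-18.8},{"slide":[3.2,9.7,-12.3],"roll":-25},{"slide":[4,12.2,-15.4],"roll":-31.3}]'
python3 - <<'E'
from h import *
st()
print(rel((.445,.2065,.12),65.4))
E
```

```text
time: 1.77
ee_pos: [0.4446, 0.1219, 0.1999]
eef_rot: [0.149, 0.691, -0.149, 0.691]
ft_force: [0.8, -0.2, -0.2]
width: 0.0872
t 1.77 p [0.4446 0.1219 0.1999] tilt x [-0.0006 -0.0001 -1.    ] y head 65.64 f [ 0.81 -0.16 -0.2 ] m [ 0.04 -0.24  0.01] w 0.0872 j [ 0.51  0.04 -0.88  1.87  0.03  1.25  0.77]
(array([ 7.99,  7.73, -3.45]), np.float64(0.24))
```

```bash
python3 -m jog '[{"slide":[1.9,1.9,-0.9],"roll":0},{"slide":[4,3.9,-1.7],"roll":0},{"slide":[6,5.8,-2.6],"roll":0.2},{"slide":[8,7.7,-3.4],"roll":0.2},{"slide":[8,7.7,-3.4],"roll":0.2}]'
python3 - <<'E'
from h import *
st()
t=snap("top","t1"); s=snap("side","s1")
crop(t,"t1c",130,200,230,270,7);crop(s,"s1c",200,210,330,310,6)
g=np.array([.445,.2065,.024]); print(proj("top",g),proj("side",g))
print(rel((.445,.2065,.04),65.4))
E
```

```text
time: 2.18
ee_pos: [0.4425, 0.2092, 0.1165]
eef_rot: [0.149, 0.693, -0.149, 0.689]
ft_force: [-1.4, -0.4, 0.2]
width: 0.0872
t 2.18 p [0.4425 0.2092 0.1165] tilt x [-0.0057  0.0008 -1.    ] y head 65.7 f [-1.38 -0.38  0.22] m [ 0.08 -0.08 -0.02] w 0.0872 j [ 0.32  0.25 -0.94  1.9   0.22  1.11  0.45]
[[178.1096 241.7543]] [[263.1182 277.1621]]
(array([7.92, 0.03, 0.07]), np.float64(0.16))
```

View pics/t1c.png

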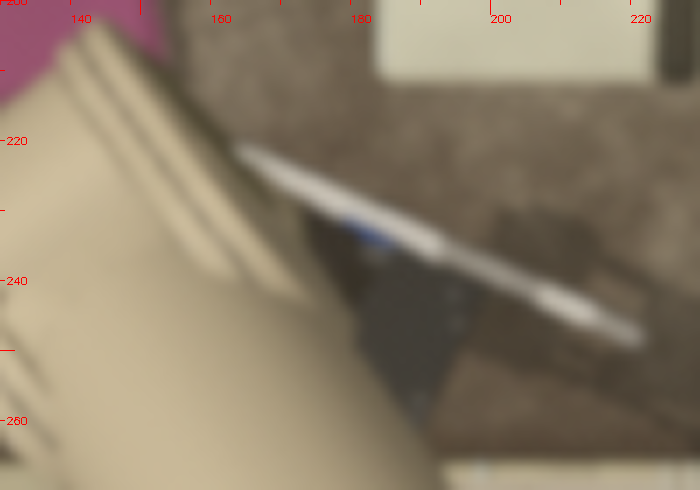

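View pics/s1c.png

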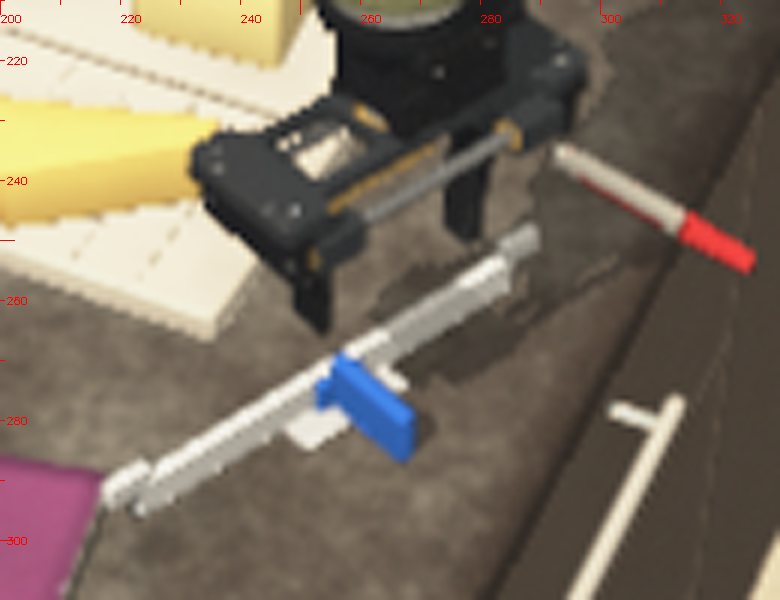

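```bash
python3 -m jog '[{"slide":[2.5,0,0],"roll":0.1},{"slide":[5,0,0],"roll":0.2},{"slide":[7,0,0],"roll":0.2},{"slide":[7.9,0,0],"roll":0.2},{"slide":[7.9,0,0],"roll":0.2}]'
python3 - <<'E'
from h import *
st()
s=snap("side","s2")
crop(s,"s2c",210,210,310,300,7)
print(rel((.445,.2065,.006),65.4), proj("side",r.read_state()["ee_pos"]))
E
```

```text
time: 2.7
ee_pos: [0.4438, 0.2051, 0.0393]
eef_rot: [0.151, 0.692, -0.152, 0.689]
ft_force: [0.4, 0.3, 0.2]
width: 0.0869
t 2.7 p [0.4438 0.2051 0.0393] tilt x [-0.0049 -0.0011 -1.    ] y head 65.29 f [0.4  0.28 0.24] m [ 0.08 -0.11 -0.01] w 0.0869 j [ 0.25  0.37 -0.88  1.97  0.34  0.97  0.35]
(array([3.45, 0.09, 0.03]), np.float64(-0.1)) [[263.4913 273.2958]]
```

View pics/s2c.png

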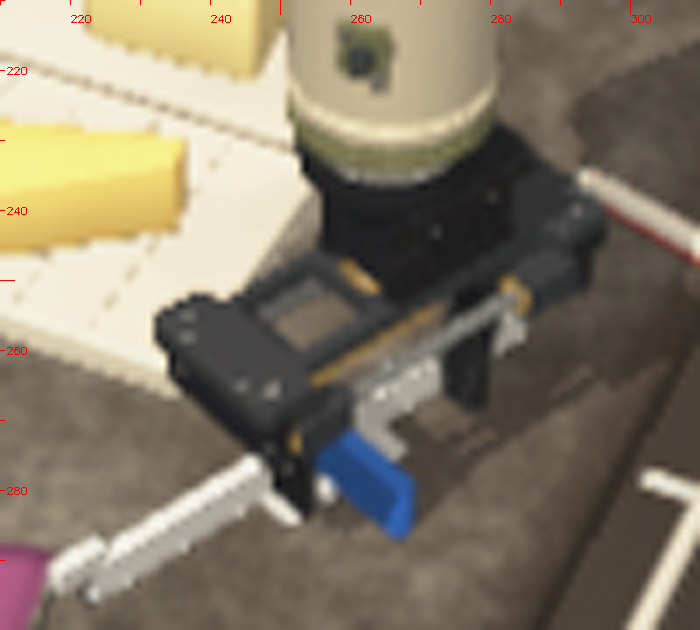

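```bash
python3 -m jog '[{"slide":[1.2,0.1,0],"roll":0},{"slide":[2.4,0.1,0],"roll":-0.1},{"slide":[3.2,0.1,0],"roll":-0.1},{"slide":[3.4,0.1,0],"roll":-0.1},{"slide":[3.4,0.1,0],"roll":-0.1}]'
python3 - <<'E'
from h import *
st()
print(rel((.445,.2065,.005),65.4))
E
```

```text
time: 3.17
ee_pos: [0.4443, 0.2066, 0.0059]
eef_rot: [0.15, 0.692, -0.151, 0.689]
ft_force: [1.1, 0.1, 1.0]
width: 0.0866
t 3.17 p [0.4443 0.2066 0.0059] tilt x [-0.0046 -0.0005 -1.    ] y head 65.42 f [1.09 0.11 1.02] m [ 0.02 -0.17 -0.03] w 0.0866 j [ 0.22  0.42 -0.84  1.99  0.4   0.91  0.31]
(array([0.09, 0.02, 0.07]), np.float64(0.02))
```

Now I'll close on the tab with a moderate grip.

```bash
python3 -m jog '[{"slide":[0,0,0],"roll":0},{"slide":[0,0,0],"roll":0},{"slide":[0,0,0],"roll":0},{"slide":[0,0,0],"roll":0},{"slide":[0,0,0],"roll":0}]' 1 35;python3 -m jog '[{"slide":[0,0,0],"roll":0},{"slide":[0,0,0],"roll":0},{"slide":[0,0,0],"roll":0},{"slide":[0,0,0],"roll":0}]'
python3 - <<'E'
from h import *
st()
E
```

```text
time: 3.58
ee_pos: [0.4444, 0.2067, 0.0061]
eef_rot: [0.15, 0.692, -0.151, 0.689]
ft_force: [0.7, -0.3, -0.4]
width: 0.0615
time: 3.92
ee_pos: [0.4444, 0.2067, 0.0061]
eef_rot: [0.15, 0.692, -0.151, 0.689]
ft_force: [-1.0, 0.2, -0.5]
width: 0.0347
t 3.92 p [0.4444 0.2067 0.0061] tilt x [-0.0042 -0.0005 -1.    ] y head 65.42 f [-0.99  0.17 -0.54] m [ 0.07 -0.16  0.01] w 0.0347 j [ 0.22  0.42 -0.85  1.99  0.4   0.91  0.31]
```

```bash
python3 -m jog '[{"slide":[0,0,0],"roll":0},{"slide":[0,0,0],"roll":0},{"slide":[0,0,0],"roll":0},{"slide":[0,0,0],"roll":0},{"slide":[0,0,0],"roll":0}]'
python3 - <<'E'
from h import *
st()
print(rel((.445,.2065,.12),65.4))
E
```

```text
time: 4.33
ee_pos: [0.4444, 0.2067, 0.0061]
eef_rot: [0.15, 0.692, -0.151, 0.69]
ft_force: [-0.7, 0.6, -0.2]
width: 0.0118
t 4.33 p [0.4444 0.2067 0.0061] tilt x [-0.0041 -0.0004 -1.    ] y head 65.42 f [-0.67  0.62 -0.17] m [ 0.15 -0.16  0.01] w 0.0118 j [ 0.22  0.42 -0.85  1.99  0.4   0.91  0.31]
(array([-11.39,  -0.02,   0.02]), np.float64(0.02))
```

```bash
python3 -m jog '[{"slide":[-0.5,0,0],"roll":0},{"slide":[-1.5,0,0],"roll":0},{"slide":[-3.5,0,0],"roll":0},{"slide":[-6,0,0],"roll":0},{"slide":[-8,0,0],"roll":0}]'
python3 - <<'E'
from h import *
st()
s=snap("side","s3")
crop(s,"s3c",190,190,310,290,6)
print(rel((.40,.11,.10),65.4))
E
```

```text
time: 4.75
ee_pos: [0.4446, 0.2071, 0.0882]
eef_rot: [0.15, 0.692, -0.151, 0.69]
ft_force: [0.5, 0.4, -1.6]
width: 0.0116
t 4.75 p [0.4446 0.2071 0.0882] tilt x [-0.004  -0.0001 -1.    ] y head 65.46 f [ 0.51  0.44 -1.64] m [ 0.09 -0.09  0.03] w 0.0116 j [ 0.3   0.29 -0.92  1.92  0.26  1.06  0.41]
(array([ -0.86, -10.86,  -0.15]), np.float64(0.07))
```

View pics/s3c.png

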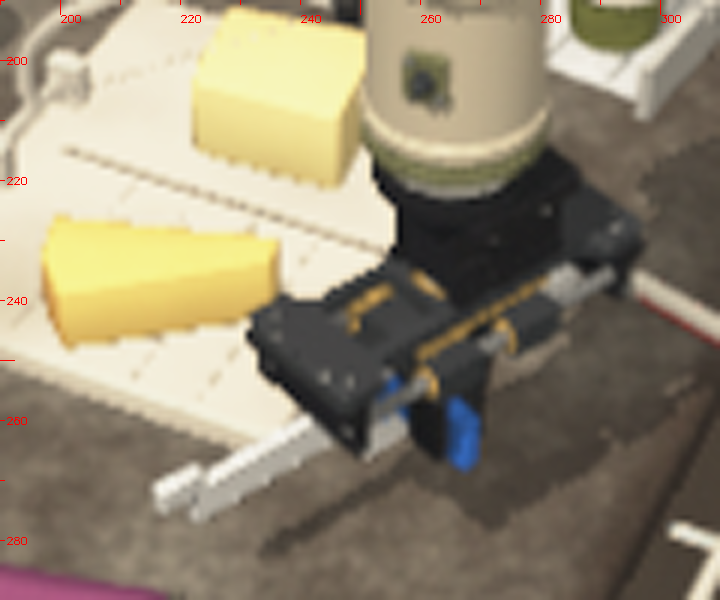

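```bash
python3 -m jog '[{"slide":[-0.3,-2.2,0],"roll":0},{"slide":[-0.9,-5,0],"roll":0},{"slide":[-1.6,-8,0.5],"roll":0},{"slide":[-2.2,-10.6,2],"roll":0},{"slide":[-2.6,-13,4.5],"roll":0}]'
python3 - <<'E'
from h import *
st()
print(rel((.41,-.10,.115),50))
E
```

```text
time: 5.22
ee_pos: [0.432, 0.0706, 0.1185]
eef_rot: [0.149, 0.691, -0.15, 0.692]
ft_force: [2.0, 0.8, -1.8]
width: 0.0119
t 5.22 p [0.432  0.0706 0.1185] tilt x [ 0.0014 -0.0006 -1.    ] y head 65.6 f [ 2.    0.83 -1.78] m [ 0.11 -0.2  -0.05] w 0.0119 j [ 0.6   0.07 -0.88  2.02  0.07  1.07  0.84]
(array([  0.36, -16.45,   5.04]), np.float64(15.6))
```

```bash
python3 -m jog '[{"slide":[0,-3.3,1],"roll":0},{"slide":[0,-6.6,2],"roll":2},{"slide":[0,-9.9,3],"roll":5},{"slide":[0,-13.2,4],"roll":10},{"slide":[0,-16.4,5],"roll":16}]'
python3 - <<'E'
from h import *
st()
print(rel((.45,-.15,.115),20))
E
```

```text
time: 5.63
ee_pos: [0.4092, -0.101, 0.1193]
eef_rot: [0.245, 0.662, -0.246, 0.664]
ft_force: [1.6, -0.0, -1.5]
width: 0.0118
t 5.63 p [ 0.4092 -0.101   0.1193] tilt x [ 0.002  -0.0014 -1.    ] y head 49.4 f [ 1.57 -0.01 -1.51] m [ 0.07 -0.19 -0.03] w 0.0118 j [ 0.83  0.01 -0.69  2.07  0.01  1.07  1.  ]
(array([ 0.45, -1.07,  6.29]), np.float64(29.4))
```

```bash
python3 -m jog '[{"slide":[0,0,1],"roll":7},{"slide":[0,0,2],"roll":14},{"slide":[0,-0.5,3.4],"roll":21},{"slide":[0,-0.8,5],"roll":28},{"slide":[0,-1,6.3],"roll":35}]'
python3 - <<'E'
from h import *
st()
print(rel((.55,-.15,.115),-6.6))
E
```

```text
time: 6.05
ee_pos: [0.451, -0.1504, 0.1201]
eef_rot: [0.435, 0.556, -0.435, 0.558]
ft_force: [-0.1, 0.2, -2.2]
width: 0.0115
t 6.05 p [ 0.451  -0.1504  0.1201] tilt x [ 0.0026 -0.0017 -1.    ] y head 14.04 f [-0.1   0.21 -2.19] m [ 0.07 -0.08  0.05] w 0.0115 j [ 0.82  0.14 -0.63  1.95  0.09  1.08  0.4 ]
(array([0.53, 9.61, 2.36]), np.float64(20.64))
```

```bash
python3 -m jog '[{"slide":[0,2,0.5],"roll":4.1},{"slide":[0,5,1.1],"roll":8.2},{"slide":[0,9,1.6],"roll":12.4},{"slide":[0,13,2],"roll":16.5},{"slide":[0,16.5,3],"roll":20.6}]'
python3 - <<'E'
from h import *
st()
print(rel((.6285,-.156,.115),-6.6))
t=snap("top","t4"); s=snap("side","s4")
crop(t,"t4c",240,140,365,250,6);crop(s,"s4c",210,120,340,220,6)
E
```

```text
time: 6.47
ee_pos: [0.6204, -0.1377, 0.1209]
eef_rot: [0.529, 0.469, -0.528, 0.471]
ft_force: [0.4, 0.0, -1.6]
width: 0.0117
t 6.47 p [ 0.6204 -0.1377  0.1209] tilt x [ 0.0031 -0.0006 -1.    ] y head -6.7 f [ 0.45  0.03 -1.63] m [ 0.04 -0.11  0.06] w 0.0117 j [ 0.57  0.48 -0.56  1.53  0.27  1.2  -0.15]
(array([0.6 , 1.02, 1.72]), np.float64(-0.1))
```

View pics/t4c.png

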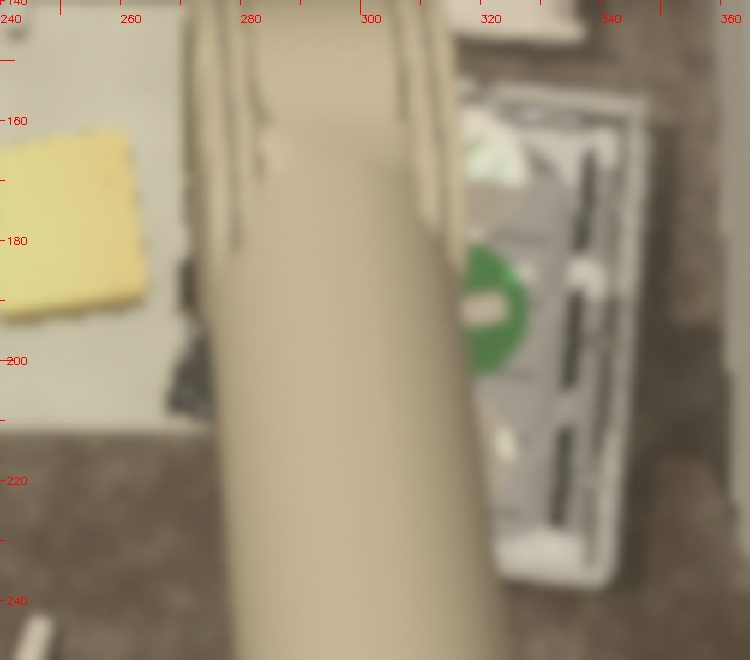

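View pics/s4c.png

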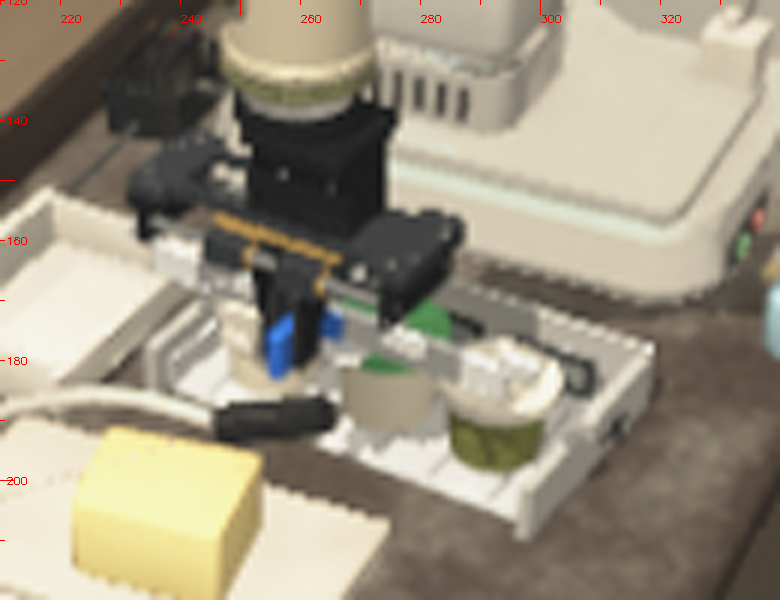

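Run:
```python
from h import *
a=np.radians(-6.6); Y=np.array([np.cos(a),np.sin(a),0]); X=np.array([np.sin(a),-np.cos(a),0])
def S(u,v,z=.04): 
    p=onz("side",(u-.5,v-.5),z); return p,round(p@X,4),round(p@Y,4)
print("L cheek front",S(235.5,177)); print("R cheek front outer",S(299.5,202),"inner",S(296.5,201.5)); print("R back",S(318.5,178)); print("notch R",S(309,189.5))
print("L back outer",S(257,156.5))
s=r.read_state(); p=np.array(s["ee_pos"]); M=Rot.from_quat(s["eef_rot"]).as_matrix(); x=M[:,2]*[1,1,0]; y=M[:,1]*[1,1,0]
o=p+.041*x; o[2]=p[2]-.005; print("rail origin s,lat",o@X,o@Y,o)
for sg in(1,-1): print("ear end top",proj("side",o+sg*.145*y+[0,0,.033])+.5)
```

```text
L cheek front (array([ 0.7597, -0.2163,  0.04  ]), np.float64(0.1276), np.float64(0.7795))
R cheek front outer (array([ 0.475 , -0.1768,  0.04  ]), np.float64(0.121), np.float64(0.4922)) inner (array([ 0.486 , -0.1747,  0.04  ]), np.float64(0.1177), np.float64(0.5029))
R back (array([ 0.4628, -0.3553,  0.04  ]), np.float64(0.2997), np.float64(0.5006))
notch R (array([ 0.4702, -0.2658,  0.04  ]), np.float64(0.21), np.float64(0.4977))
L back outer (array([ 0.7483, -0.3913,  0.04  ]), np.float64(0.3027), np.float64(0.7883))
rail origin s,lat 0.10625785821682789 0.6338255225012415 [ 0.6174 -0.1784  0.1147]
ear end top [[232.1031 156.2522]]
ear end top [[300.4769 180.2393]]
```

Run:
```python
from h import *
s=cv2.imread("pics/s4_raw.png"); crop(s,"s4d",225,145,305,200,10)
```

```text
(no output)
```

View pics/s4d.png

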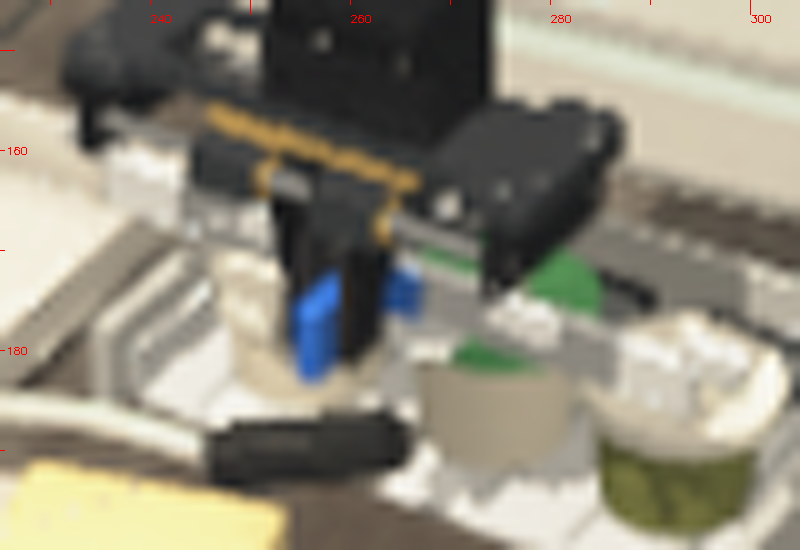

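Run:
```python
from h import *
print(rel((.6265,-.162,.08),-6.6))
```

```text
(array([3.96, 0.7 , 2.37]), np.float64(-0.01))
```

```bash
python3 -m jog '[{"slide":[0,0.3,0.8],"roll":0},{"slide":[1,0.7,1.6],"roll":0},{"slide":[2.2,0.7,2.4],"roll":0},{"slide":[3.4,0.7,2.4],"roll":0},{"slide":[4,0.7,2.4],"roll":0}]'
python3 - <<'E'
from h import *
st()
s=snap("side","s5");t=snap("top","t5")
crop(s,"s5d",225,150,305,205,10)
p=np.array(r.read_state()["ee_pos"]); a=np.radians(-6.6); Y=np.array([np.cos(a),np.sin(a),0]); X=np.array([np.sin(a),-np.cos(a),0])
o=p+.041*X; o[2]=p[2]-.005; print("rail s,lat",o@X,o@Y)
for nm,q in(("L end top",o+.145*Y+[0,0,.033]),("L end bot",o+.145*Y-.004*X+[0,0,.019]),("R end top",o-.145*Y+[0,0,.033]),("bar L",o+.126*Y-.004*X),("bar R",o-.126*Y-.004*X),("mid",o+[0,0,.023]),("tab end",o-.062*X+[0,0,.034])): print(nm,proj("side",q)+.5,proj("top",q)+.5)
E
```

```text
time: 6.98
ee_pos: [0.6243, -0.1638, 0.077]
eef_rot: [0.529, 0.47, -0.528, 0.469]
ft_force: [0.1, 0.6, -2.5]
width: 0.0116
t 6.98 p [ 0.6243 -0.1638  0.077 ] tilt x [ 0.0005  0.0015 -1.    ] y head -6.73 f [ 0.1   0.61 -2.46] m [-0.01 -0.03  0.03] w 0.0116 j [ 0.59  0.55 -0.54  1.54  0.3   1.14 -0.13]
rail s,lat 0.13028439545625464 0.6392917750371122
L end top [[234.6301 162.2926]] [[304.0115 146.1679]]
L end bot [[234.1066 165.8023]] [[302.2608 147.2507]]
R end top [[301.3989 186.0735]] [[295.5237 231.6047]]
bar L [[238.2439 171.3604]] [[300.9732 154.1498]]
bar R [[295.6454 192.2809]] [[293.7065 226.5859]]
mid [[266.7939 175.9795]] [[299.4506 188.6737]]
tab end [[258.1644 181.5944]] [[281.2739 185.8648]]
```

View pics/s5d.png

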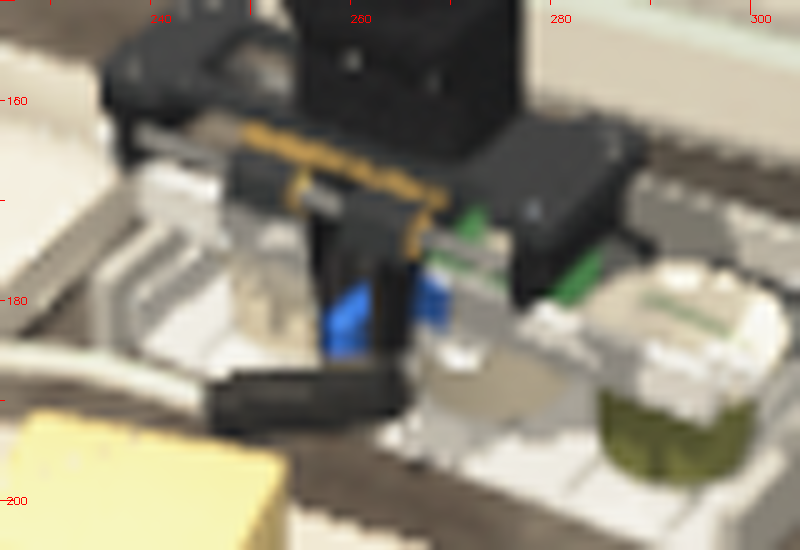

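```bash
python3 -m jog '[{"slide":[1,0.2,0],"roll":0},{"slide":[2.2,0.2,0],"roll":0},{"slide":[3.4,0.2,0],"roll":0},{"slide":[4.2,0.2,0],"roll":0},{"slide":[4.4,0.2,0],"roll":0}]'
python3 - <<'E'
from h import *
st()
s=snap("side","s6")
crop(s,"s6d",225,155,320,220,8)
p=np.array(r.read_state()["ee_pos"]); a=np.radians(-6.6); Y=np.array([np.cos(a),np.sin(a),0]); X=np.array([np.sin(a),-np.cos(a),0])
o=p+.041*X; o[2]=p[2]-.005; print("rail s,lat",o@X,o@Y)
for nm,q in(("L end top",o+.145*Y+[0,0,.033]),("L end bot",o+.145*Y-.004*X+[0,0,.019]),("R end top",o-.145*Y+[0,0,.033]),("bar L",o+.126*Y-.004*X),("bar R",o-.126*Y-.004*X),("mid",o+[0,0,.023])): print(nm,proj("side",q)+.5)
E
```

```text
time: 7.5
ee_pos: [0.6256, -0.1619, 0.0313]
eef_rot: [0.528, 0.472, -0.528, 0.469]
ft_force: [0.3, 0.4, -2.6]
width: 0.0118
t 7.5 p [ 0.6256 -0.1619  0.0313] tilt x [-0.0023  0.0032 -1.    ] y head -6.61 f [ 0.26  0.36 -2.56] m [ 0.05 -0.14  0.03] w 0.0118 j [ 0.57  0.6  -0.52  1.57  0.32  1.06 -0.15]
rail s,lat 0.1299601649321516 0.6403407209804672
L end top [[234.5375 172.0847]]
L end bot [[234.022  175.5125]]
R end top [[300.2263 196.1714]]
bar L [[238.0976 180.9694]]
bar R [[294.5807 202.1366]]
mid [[266.2006 185.8582]]
```

View pics/s6d.png

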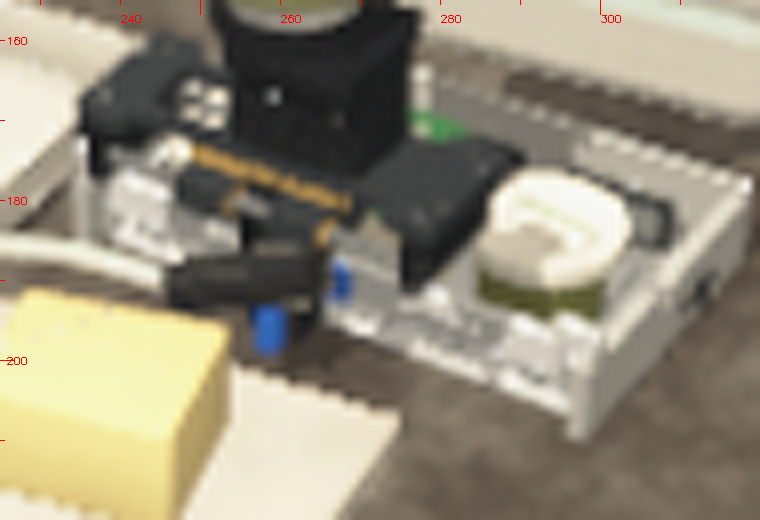

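```bash
python3 -m jog '[{"slide":[0.15,0,0],"roll":0},{"slide":[0.3,0,0],"roll":0},{"slide":[0.3,0,0],"roll":0}]' ; python3 -m jog '[{"slide":[0.1,0.1,0],"roll":0},{"slide":[0.2,0.1,0],"roll":0},{"slide":[0.2,0.1,0],"roll":0}]'
python3 - <<'E'
from h import *
st()
E
```

```text
time: 7.8
ee_pos: [0.626, -0.1619, 0.0289]
eef_rot: [0.528, 0.472, -0.528, 0.469]
ft_force: [1.2, 0.6, -1.7]
width: 0.0119
time: 8.05
ee_pos: [0.6273, -0.1621, 0.0272]
eef_rot: [0.528, 0.471, -0.528, 0.469]
ft_force: [1.0, 0.5, -1.3]
width: 0.0121
t 8.05 p [ 0.6273 -0.1621  0.0272] tilt x [-0.0009  0.0028 -1.    ] y head -6.61 f [ 0.97  0.48 -1.3 ] m [ 0.   -0.19 -0.02] w 0.0121 j [ 0.57  0.61 -0.52  1.57  0.33  1.06 -0.15]
```

```bash
python3 -m jog '[{"slide":[0.1,0,0],"roll":0},{"slide":[0.1,0,0],"roll":0}]' ; python3 -m jog '[{"slide":[0.1,0,0],"roll":0},{"slide":[0.1,0,0],"roll":0},{"slide":[0.1,0,0],"roll":0}]'
python3 - <<'E'
from h import *
st()
E
```

```text
time: 8.22
ee_pos: [0.6275, -0.1622, 0.0269]
eef_rot: [0.528, 0.471, -0.528, 0.47]
ft_force: [-2.2, -0.5, 4.2]
width: 0.0121
time: 8.47
ee_pos: [0.6275, -0.1622, 0.0268]
eef_rot: [0.528, 0.471, -0.528, 0.47]
ft_force: [-3.3, 0.4, 6.6]
width: 0.0118
t 8.47 p [ 0.6275 -0.1622  0.0268] tilt x [-0.0004  0.0019 -1.    ] y head -6.6 f [-3.3   0.38  6.59] m [-0.09  0.77 -0.02] w 0.0118 j [ 0.57  0.61 -0.52  1.57  0.33  1.06 -0.15]
```

```bash
python3 -m jog '[{"slide":[0.03,-0.05,0.2],"roll":0},{"slide":[0.03,-0.05,0.4],"roll":0},{"slide":[0.03,-0.05,0.6],"roll":0},{"slide":[0.03,-0.05,0.8],"roll":0}]'
python3 - <<'E'
from h import *
st()
E
```

```text
time: 8.8
ee_pos: [0.6266, -0.1699, 0.027]
eef_rot: [0.529, 0.471, -0.527, 0.47]
ft_force: [-0.1, 2.1, 3.4]
width: 0.0121
t 8.8 p [ 0.6266 -0.1699  0.027 ] tilt x [ 0.0006  0.0022 -1.    ] y head -6.58 f [-0.13  2.06  3.4 ] m [ 0.43 -0.12 -0.02] w 0.0121 j [ 0.58  0.61 -0.52  1.56  0.33  1.06 -0.14]
```

```bash
python3 -m jog '[{"slide":[0.03,0,0.2],"roll":0},{"slide":[0.03,0,0.4],"roll":0},{"slide":[0.03,0,0.6],"roll":0},{"slide":[0.03,0,0.8],"roll":0},{"slide":[0.03,0,1],"roll":0}]' ;  python3 -m jog '[{"slide":[0.03,0,0.2],"roll":0},{"slide":[0.03,0,0.4],"roll":0},{"slide":[0.03,0,0.6],"roll":0},{"slide":[0.03,0,0.8],"roll":0}]' ;python3 - <<'E'
from h import *
st()
s=snap("side","s7")
crop(s,"s7d",225,155,320,220,8)
t=snap("top","t7")
crop(t,"t7d",270,140,360,245,5)
E
```

```text
time: 9.22
ee_pos: [0.6257, -0.1798, 0.0269]
eef_rot: [0.529, 0.471, -0.527, 0.47]
ft_force: [-0.1, 3.0, 5.6]
width: 0.0115
time: 9.55
ee_pos: [0.6252, -0.187, 0.0269]
eef_rot: [0.529, 0.471, -0.526, 0.47]
ft_force: [0.3, 4.6, 5.2]
width: 0.0119
t 9.55 p [ 0.6252 -0.187   0.0269] tilt x [ 0.0019  0.0032 -1.    ] y head -6.52 f [0.27 4.62 5.24] m [ 0.96 -0.09  0.06] w 0.0119 j [ 0.6   0.61 -0.51  1.55  0.33  1.06 -0.11]
```

View pics/s7d.png

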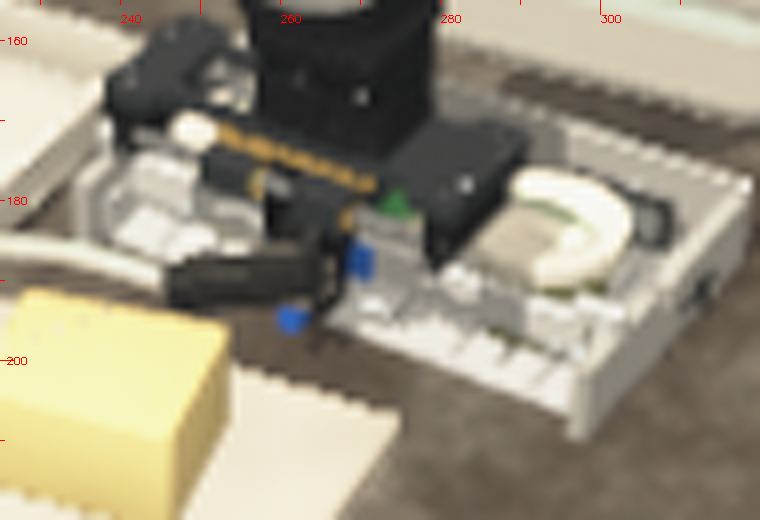

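View pics/t7d.png

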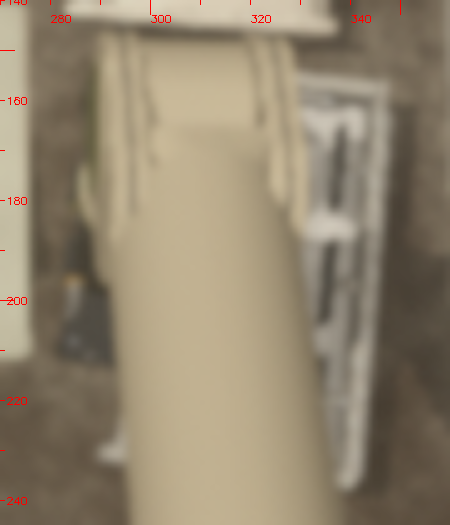

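```bash
for i in 1; do python3 -m jog '[{"slide":[0.03,0,0.2],"roll":0},{"slide":[0.03,0,0.4],"roll":0},{"slide":[0.03,0,0.6],"roll":0},{"slide":[0.03,0,0.8],"roll":0},{"slide":[0.03,0,1],"roll":0}]'; done ;  python3 -m jog '[{"slide":[0.03,0,0.2],"roll":0},{"slide":[0.03,0,0.4],"roll":0},{"slide":[0.03,0,0.6],"roll":0},{"slide":[0.03,0,0.8],"roll":0}]' ;python3 - <<'E'
from h import *
st()
s=snap("side","s8")
crop(s,"s8d",225,155,320,220,8)
E
```

```text
time: 10.07
ee_pos: [0.6246, -0.196, 0.0269]
eef_rot: [0.529, 0.471, -0.526, 0.47]
ft_force: [0.5, 7.3, 5.3]
width: 0.0116
time: 10.4
ee_pos: [0.6243, -0.2024, 0.027]
eef_rot: [0.529, 0.472, -0.525, 0.471]
ft_force: [1.5, 6.1, 6.0]
width: 0.0118
t 10.4 p [ 0.6243 -0.2024  0.027 ] tilt x [ 0.0036  0.006  -1.    ] y head -6.4 f [1.45 6.15 5.99] m [ 1.25 -0.03  0.02] w 0.0118 j [ 0.62  0.62 -0.51  1.54  0.32  1.06 -0.08]
```

View pics/s8d.png

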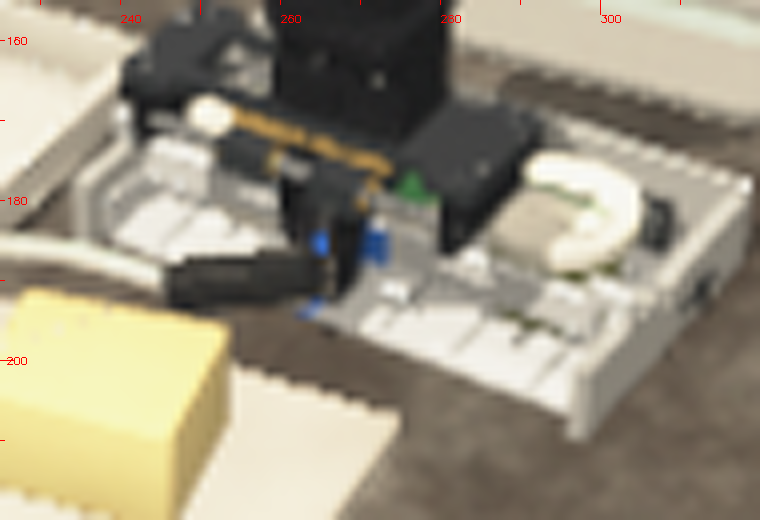

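```bash
python3 -m jog '[{"slide":[0.03,-0.05,0.2],"roll":0.2},{"slide":[0.03,-0.1,0.4],"roll":0.3},{"slide":[0.03,-0.15,0.6],"roll":0.3},{"slide":[0.03,-0.15,0.8],"roll":0.3}]'
python3 - <<'E'
from h import *
st()
p=np.array(r.read_state()["ee_pos"]); a=np.radians(-6.6); Y=np.array([np.cos(a),np.sin(a),0]); X=np.array([np.sin(a),-np.cos(a),0])
o=p+.041*X; print("rail s,lat",o@X,o@Y)
E
```

```text
time: 10.78
ee_pos: [0.6224, -0.2094, 0.027]
eef_rot: [0.531, 0.471, -0.525, 0.469]
ft_force: [1.0, 6.3, 7.2]
width: 0.0117
t 10.78 p [ 0.6224 -0.2094  0.027 ] tilt x [ 0.0045  0.0071 -1.    ] y head -6.65 f [0.98 6.27 7.19] m [ 1.25 -0.01  0.05] w 0.0117 j [ 0.63  0.62 -0.51  1.54  0.32  1.06 -0.07]
rail s,lat 0.1774677189134287 0.6423533635257392
```

```bash
python3 -m jog '[{"slide":[0.03,-0.03,0.2],"roll":0},{"slide":[0.03,-0.03,0.4],"roll":0.1},{"slide":[0.03,-0.05,0.6],"roll":0.1},{"slide":[0.03,-0.05,0.8],"roll":0.1}]'
python3 - <<'E'
from h import *
st()
s=snap("side","s9")
crop(s,"s9d",225,155,320,220,8)
p=np.array(r.read_state()["ee_pos"]); a=np.radians(-6.6); Y=np.array([np.cos(a),np.sin(a),0]); X=np.array([np.sin(a),-np.cos(a),0])
o=p+.041*X; print("rail s,lat",o@X,o@Y)
E
```

```text
time: 11.12
ee_pos: [0.6216, -0.2158, 0.0271]
eef_rot: [0.532, 0.471, -0.525, 0.469]
ft_force: [1.5, 7.0, 7.0]
width: 0.0119
t 11.12 p [ 0.6216 -0.2158  0.0271] tilt x [ 0.0053  0.0087 -0.9999] y head -6.67 f [1.54 7.03 7.03] m [1.26 0.06 0.02] w 0.0119 j [ 0.64  0.62 -0.51  1.54  0.32  1.06 -0.06]
rail s,lat 0.18454911092168025 0.6422496362638359
```

View pics/s9d.png

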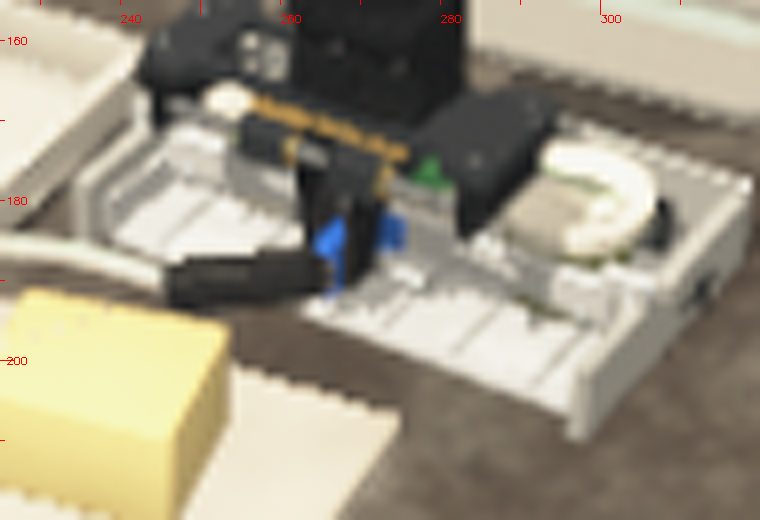

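```bash
python3 -m jog '[{"slide":[0.04,-0.03,0.2],"roll":0},{"slide":[0.04,-0.03,0.35],"roll":0},{"slide":[0.04,-0.05,0.5],"roll":0},{"slide":[0.04,-0.05,0.6],"roll":0}]'; python3 -m jog '[{"slide":[0.04,-0.03,0.2],"roll":0},{"slide":[0.04,-0.03,0.35],"roll":0},{"slide":[0.04,-0.05,0.5],"roll":0},{"slide":[0.04,-0.05,0.6],"roll":0}]'
python3 - <<'E'
from h import *
st()
p=np.array(r.read_state()["ee_pos"]); a=np.radians(-6.6); Y=np.array([np.cos(a),np.sin(a),0]); X=np.array([np.sin(a),-np.cos(a),0])
o=p+.041*X; print("rail s,lat",o@X,o@Y)
E
```

```text
time: 11.5
ee_pos: [0.6209, -0.2208, 0.0271]
eef_rot: [0.532, 0.471, -0.524, 0.469]
ft_force: [1.4, 7.4, 7.3]
width: 0.0117
time: 11.83
ee_pos: [0.6205, -0.2245, 0.0272]
eef_rot: [0.532, 0.472, -0.523, 0.469]
ft_force: [0.5, 9.8, 7.2]
width: 0.0116
t 11.83 p [ 0.6205 -0.2245  0.0272] tilt x [ 0.0071  0.0122 -0.9999] y head -6.52 f [0.48 9.77 7.16] m [1.81 0.03 0.08] w 0.0116 j [ 0.66  0.63 -0.51  1.53  0.32  1.06 -0.04]
rail s,lat 0.1926968046002341 0.642170327355356
```

```bash
python3 -m jog '[{"slide":[0.05,-0.02,0.2],"roll":0},{"slide":[0.05,-0.03,0.4],"roll":0},{"slide":[0.05,-0.04,0.5],"roll":0.1},{"slide":[0.05,-0.05,0.6],"roll":0.1},{"slide":[0.05,-0.05,0.7],"roll":0.1}]';  python3 - <<'E'
from h import *
st()
p=np.array(r.read_state()["ee_pos"]); a=np.radians(-6.6); Y=np.array([np.cos(a),np.sin(a),0]); X=np.array([np.sin(a),-np.cos(a),0])
o=p+.041*X; print("rail s,lat",o@X,o@Y)
s=snap("side","s10")
crop(s,"s10d",225,155,320,220,8)
E
```

```text
time: 12.25
ee_pos: [0.6203, -0.2271, 0.0269]
eef_rot: [0.533, 0.474, -0.521, 0.469]
ft_force: [1.9, 14.1, 7.2]
width: 0.0119
t 12.25 p [ 0.6203 -0.2271  0.0269] tilt x [ 0.0082  0.0167 -0.9998] y head -6.43 f [ 1.9  14.09  7.21] m [ 2.66 -0.22  0.09] w 0.0119 j [ 0.66  0.63 -0.51  1.53  0.31  1.06 -0.03]
rail s,lat 0.19534122753592115 0.6423153837790461
```

View pics/s10d.png

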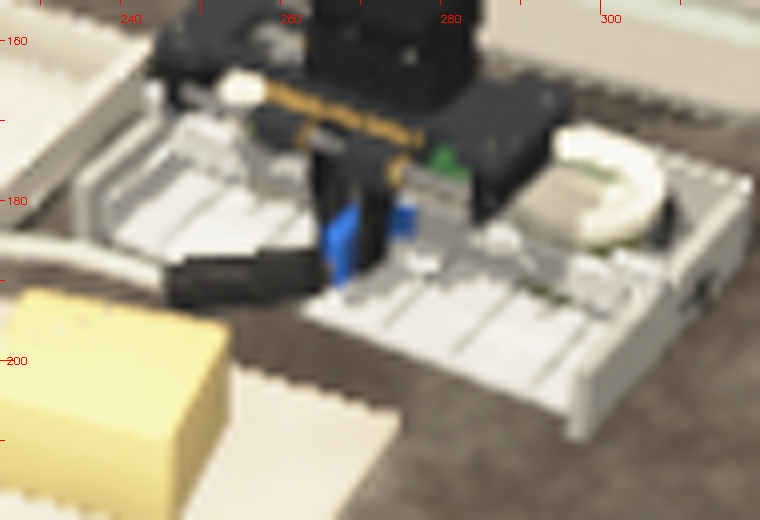

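```bash
python3 -m jog '[{"slide":[0.1,-0.03,0.5],"roll":0},{"slide":[0.1,-0.03,0.65],"roll":0.1},{"slide":[0.1,-0.04,0.8],"roll":0.2},{"slide":[0.1,-0.05,0.9],"roll":0.2},{"slide":[0.1,-0.05,1.0],"roll":0.2}]';  python3 - <<'E'
from h import *
st()
p=np.array(r.read_state()["ee_pos"]); a=np.radians(-6.6); Y=np.array([np.cos(a),np.sin(a),0]); X=np.array([np.sin(a),-np.cos(a),0])
o=p+.041*X; print("rail s,lat",o@X,o@Y)
E
```

```text
time: 12.72
ee_pos: [0.6191, -0.2334, 0.0252]
eef_rot: [0.534, 0.475, -0.52, 0.467]
ft_force: [1.4, 12.2, 1.3]
width: 0.0114
t 12.72 p [ 0.6191 -0.2334  0.0252] tilt x [ 0.0079  0.0211 -0.9997] y head -6.47 f [ 1.43 12.24  1.25] m [ 2.52 -0.43  0.03] w 0.0114 j [ 0.67  0.63 -0.51  1.53  0.31  1.06 -0.02]
rail s,lat 0.20167230955514456 0.6418144635502576
```

```bash
python3 -m jog '[{"slide":[0.2,-0.02,0.45],"roll":0},{"slide":[0.4,-0.02,0.5],"roll":0},{"slide":[0.5,-0.02,0.55],"roll":0},{"slide":[0.6,-0.02,0.6],"roll":0},{"slide":[0.6,-0.02,0.6],"roll":0}]';  python3 - <<'E'
from h import *
st()
p=np.array(r.read_state()["ee_pos"]); a=np.radians(-6.6); Y=np.array([np.cos(a),np.sin(a),0]); X=np.array([np.sin(a),-np.cos(a),0])
o=p+.041*X; print("rail s,lat",o@X,o@Y)
s=snap("side","s11")
crop(s,"s11d",225,155,320,220,8)
E
```

```text
time: 13.13
ee_pos: [0.6186, -0.2351, 0.0183]
eef_rot: [0.535, 0.477, -0.519, 0.467]
ft_force: [2.6, 11.6, 0.9]
width: 0.0116
t 13.13 p [ 0.6186 -0.2351  0.0183] tilt x [ 0.0075  0.0261 -0.9996] y head -6.32 f [ 2.64 11.57  0.93] m [ 2.49 -0.44 -0.17] w 0.0116 j [ 0.68  0.64 -0.51  1.53  0.31  1.05 -0.01]
rail s,lat 0.20342770934679955 0.6415623930234213
```

View pics/s11d.png

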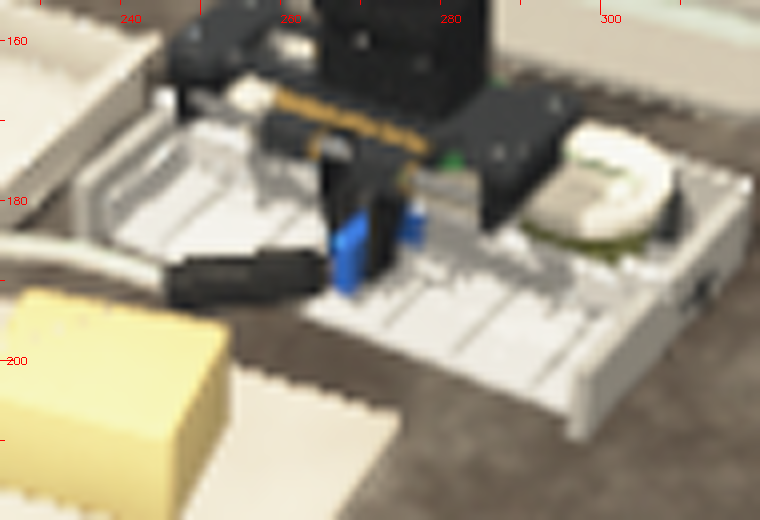

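```bash
python3 -m jog '[{"slide":[0.2,0,0.3],"roll":0.1},{"slide":[0.35,0,0.3],"roll":0.2},{"slide":[0.5,0,0.3],"roll":0.2},{"slide":[0.6,0,0.3],"roll":0.2},{"slide":[0.6,0,0.3],"roll":0.2}]';  python3 - <<'E'
from h import *
st()
p=np.array(r.read_state()["ee_pos"]); a=np.radians(-6.6); Y=np.array([np.cos(a),np.sin(a),0]); X=np.array([np.sin(a),-np.cos(a),0])
o=p+.041*X; print("rail s,lat",o@X,o@Y)
E
```

```text
time: 13.6
ee_pos: [0.6183, -0.2358, 0.0121]
eef_rot: [0.536, 0.477, -0.519, 0.465]
ft_force: [-0.7, 7.7, 5.5]
width: 0.012
t 13.6 p [ 0.6183 -0.2358  0.0121] tilt x [ 0.0067  0.0285 -0.9996] y head -6.45 f [-0.7   7.75  5.45] m [ 1.61  0.29 -0.11] w 0.012 j [ 0.68  0.65 -0.51  1.53  0.31  1.05 -0.01]
rail s,lat 0.20415910076505214 0.6413175701686836
```

```bash
python3 -m jog '[{"slide":[0,0,0],"roll":0},{"slide":[0,0,0],"roll":0},{"slide":[0,0,0],"roll":0}]';  python3 - <<'E'
from h import *
st()
s=snap("side","s12")
crop(s,"s12d",232,160,315,212,9)
p=np.array(r.read_state()["ee_pos"]); a=np.radians(-6.6); Y=np.array([np.cos(a),np.sin(a),0]); X=np.array([np.sin(a),-np.cos(a),0])
o=p+.041*X; o[2]=.008; print("rail s,lat",o@X,o@Y)
for nm,q in(("L end top",o+.145*Y+[0,0,.033]),("R end top",o-.145*Y+[0,0,.033]),("bar top L",o+.126*Y-.004*X+[0,0,.023]),("bar top R",o-.126*Y-.004*X+[0,0,.023]),("bar R",o-.126*Y-.004*X),("mid",o+[0,0,.023]),("tabend",o-.062*X+[0,0,.034]),("tabendlow",o-.062*X+[0,0,.0])): print(nm,proj("side",q)+.5)
E
```

```text
time: 13.85
ee_pos: [0.6183, -0.2356, 0.0122]
eef_rot: [0.536, 0.477, -0.519, 0.465]
ft_force: [0.1, 3.2, 5.1]
width: 0.0117
t 13.85 p [ 0.6183 -0.2356  0.0122] tilt x [ 0.0066  0.0289 -0.9996] y head -6.45 f [0.08 3.19 5.14] m [ 0.65  0.11 -0.14] w 0.0117 j [ 0.68  0.65 -0.51  1.53  0.31  1.05 -0.01]
rail s,lat 0.20394368072024344 0.6412627681525426
L end top [[244.6252 167.3011]]
R end top [[308.6371 190.1982]]
bar top L [[248.0304 171.2293]]
bar top R [[303.5107 191.2332]]
bar R [[303.0761 196.0341]]
mid [[275.4882 180.4567]]
tabend [[267.5426 185.911 ]]
tabendlow [[267.3063 193.023 ]]
```

View pics/s12d.png

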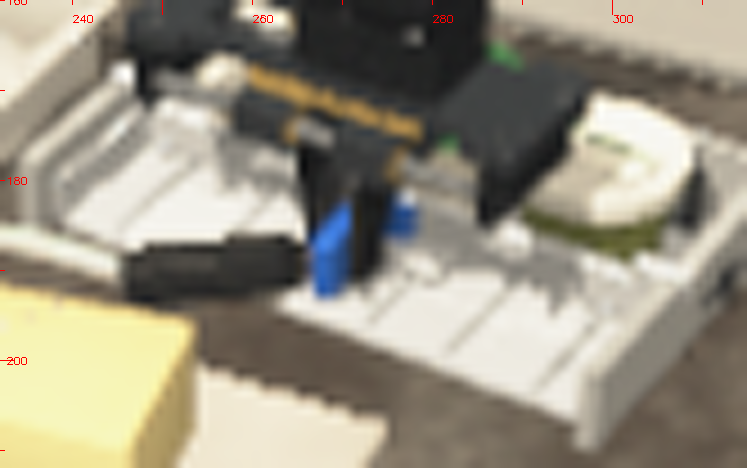

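```bash
python3 -m jog '[{"slide":[-0.03,0,0],"roll":0},{"slide":[-0.03,0,0],"roll":0},{"slide":[-0.03,0,0],"roll":0},{"slide":[-0.03,0,0],"roll":0},{"slide":[-0.03,0,0],"roll":0}]' 0.55;  python3 - <<'E'
from h import *
st()
E
```

```text
time: 14.32
ee_pos: [0.618, -0.236, 0.0122]
eef_rot: [0.536, 0.477, -0.519, 0.465]
ft_force: [-0.7, 0.8, -0.2]
width: 0.0355
t 14.32 p [ 0.618  -0.236   0.0122] tilt x [ 0.0061  0.0287 -0.9996] y head -6.47 f [-0.68  0.82 -0.19] m [-0.06 -0.08  0.04] w 0.0355 j [ 0.68  0.65 -0.51  1.53  0.31  1.05 -0.01]
```

```bash
python3 -m jog '[{"slide":[-1,0,0],"roll":0},{"slide":[-3,0,-0.1],"roll":0},{"slide":[-6,0,-0.2],"roll":0},{"slide":[-9,0,-0.3],"roll":0},{"slide":[-12,0,-0.4],"roll":0}]';python3 -m jog '[{"slide":[-2,-3,0],"roll":0},{"slide":[-4,-6.5,0],"roll":0},{"slide":[-4,-10,0],"roll":0},{"slide":[-4,-14,0],"roll":0},{"slide":[-4,-18,0],"roll":0}]';   python3 - <<'E'
from h import *
st()
s=snap("side","s13"); t=snap("top","t13")
crop(s,"s13d",230,150,325,215,8); crop(t,"t13d",270,140,365,245,5)
E
```

```text
time: 14.73
ee_pos: [0.6176, -0.2354, 0.1343]
eef_rot: [0.536, 0.477, -0.519, 0.465]
ft_force: [0.5, 0.0, 1.3]
width: 0.0393
time: 15.15
ee_pos: [0.437, -0.216, 0.1744]
eef_rot: [0.536, 0.477, -0.519, 0.465]
ft_force: [-1.0, 0.1, 0.7]
width: 0.0391
t 15.15 p [ 0.437  -0.216   0.1744] tilt x [ 0.007   0.0279 -0.9996] y head -6.46 f [-1.01  0.11  0.72] m [-0.1  -0.07  0.02] w 0.0391 j [ 0.95  0.11 -0.59  1.85  0.04  1.21  0.23]
```

View pics/s13d.png

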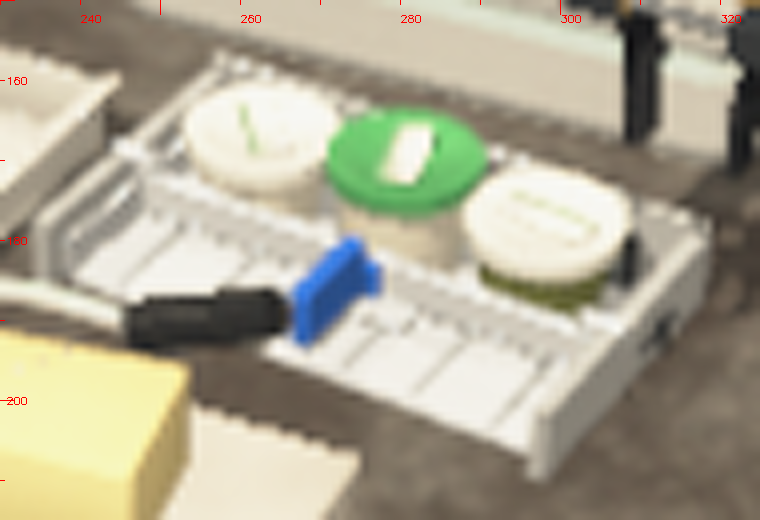

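View pics/t13d.png

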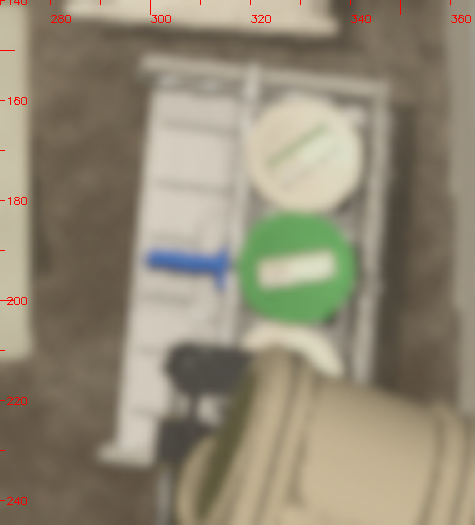

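```bash
python3 -m jog '[{"slide":[-1,-3,0],"roll":0},{"slide":[-2,-6,2],"roll":0},{"slide":[-3,-8,6],"roll":0},{"slide":[-4,-8.5,10],"roll":0},{"slide":[-4,-8.5,14],"roll":0}]'
python3 - <<'E'
from h import *
st()
s=snap("side","s14"); t=snap("top","t14")
crop(s,"s14L",233,155,273,185,20); crop(s,"s14R",285,170,325,200,20); crop(t,"t14d",285,145,350,245,6)
a=np.radians(-6.6); Y=np.array([np.cos(a),np.sin(a),0]); X=np.array([np.sin(a),-np.cos(a),0])
o=.2037*X+.6413*Y+np.array([0,0,.008])
for nm,q in(("L end top",o+.145*Y+[0,0,.033]),("R end top",o-.145*Y+[0,0,.033]),("bar top L",o+.126*Y-.004*X+[0,0,.023]),("bar top R",o-.126*Y-.004*X+[0,0,.023]),("bar lowL",o+.126*Y-.004*X),("bar lowR",o-.126*Y-.004*X)): print(nm,proj("side",q)+.5,proj("top",q)+.5)
E
```

```text
time: 15.67
ee_pos: [0.3313, -0.3469, 0.2132]
eef_rot: [0.534, 0.475, -0.522, 0.465]
ft_force: [1.9, 0.0, 1.5]
width: 0.0391
t 15.67 p [ 0.3313 -0.3469  0.2132] tilt x [ 0.0038  0.0217 -0.9998] y head -6.62 f [1.86 0.   1.54] m [-0.1  -0.18  0.03] w 0.0391 j [ 1.14  0.05 -0.42  1.81  0.    1.29  0.6 ]
L end top [[244.5848 167.3262]] [[322.0792 153.4622]]
R end top [[308.5996 190.227 ]] [[314.6428 235.0058]]
bar top L [[247.9902 171.2547]] [[319.9626 159.2476]]
bar top R [[303.473  191.2618]] [[313.4992 229.5921]]
bar lowL [[247.9788 175.9363]] [[318.7968 160.9225]]
bar lowR [[303.0386 196.0629]] [[312.4071 230.1346]]
```

View pics/s14L.png

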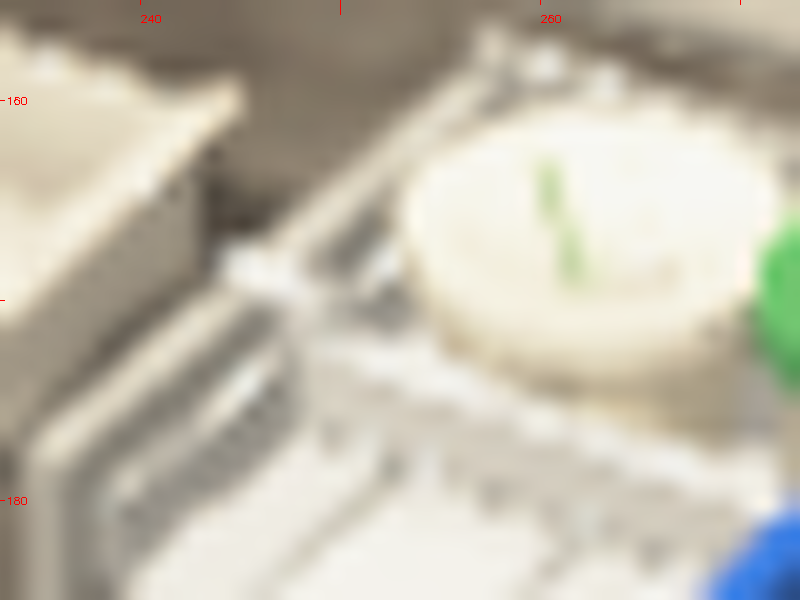

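View pics/s14R.png

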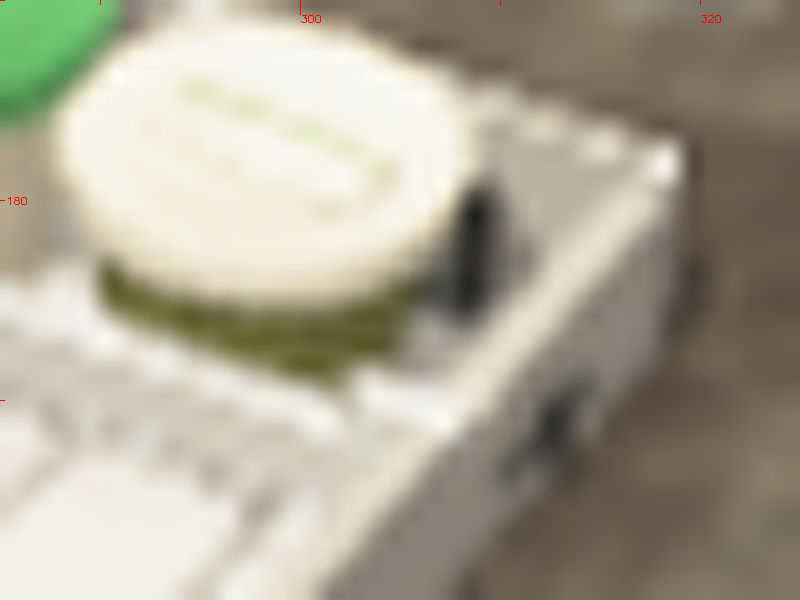

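View pics/t14d.png

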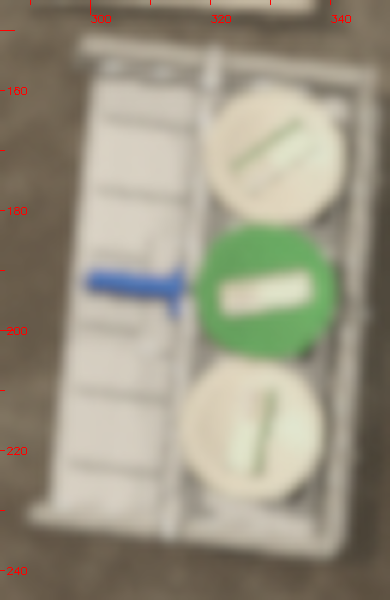

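Everything reads as seated: the side view has the ears flush with the cheek tops at (245,168) and (306,190), and the top view has the bar straight between the notches. One end could still be a few mm high, though, so I'll check by touch. That means shutting the fingers and resting them lightly on each ear top, which should be at 41 mm.

Run:
```python
from h import *
print(rel((.4756,-.2601,.09),-6.6))
```

```text
(array([ 12.32,  13.36, -10.5 ]), np.float64(-0.47))
```

```bash
python3 -m jog '[{"slide":[1,2.7,-2.1],"roll":0},{"slide":[3,5.4,-4.2],"roll":0},{"slide":[5,8,-6.3],"roll":0},{"slide":[7,10.7,-8.4],"roll":0},{"slide":[9,13.3,-10.5],"roll":0}]' 1 10; python3 -m jog '[{"slide":[1,0,0],"roll":0},{"slide":[2,0,0],"roll":0},{"slide":[3,0,0],"roll":0},{"slide":[4,0,0],"roll":0},{"slide":[4,0,0],"roll":0}]'
python3 - <<'E'
from h import *
st(); print(rel((.4756,-.2601,.055),-6.6))
E
```

```text
time: 16.18
ee_pos: [0.477, -0.2596, 0.1231]
eef_rot: [0.536, 0.474, -0.523, 0.463]
ft_force: [-0.1, -1.3, 1.0]
width: 0.0136
time: 16.6
ee_pos: [0.4754, -0.2594, 0.0815]
eef_rot: [0.536, 0.474, -0.524, 0.462]
ft_force: [-0.5, -0.1, -0.7]
width: 0.0005
t 16.6 p [ 0.4754 -0.2594  0.0815] tilt x [ 0.0017  0.0242 -0.9997] y head -7.18 f [-0.47 -0.12 -0.7 ] m [-0.01 -0.08  0.01] w 0.0005 j [ 0.88  0.33 -0.53  1.81  0.16  1.05  0.17]
(array([2.65, 0.03, 0.14]), np.float64(-0.58))
```

```bash
python3 -m jog '[{"slide":[1,0,0.1],"roll":0},{"slide":[2,0,0.1],"roll":0},{"slide":[3,0,0.1],"roll":0},{"slide":[3.6,0,0.1],"roll":0},{"slide":[3.7,0,0.1],"roll":0}]'
python3 - <<'E'
from h import *
st(); s=snap("side","s15"); crop(s,"s15R",265,150,325,205,12)
E
```

```text
time: 17.02
ee_pos: [0.4745, -0.2591, 0.043]
eef_rot: [0.536, 0.474, -0.524, 0.461]
ft_force: [0.2, -0.0, 0.6]
width: 0.0008
t 17.02 p [ 0.4745 -0.2591  0.043 ] tilt x [-0.0001  0.0254 -0.9997] y head -7.19 f [ 0.2  -0.04  0.59] m [-0.04 -0.06 -0.05] w 0.0008 j [ 0.87  0.38 -0.51  1.84  0.19  0.98  0.15]
```

View pics/s15R.png

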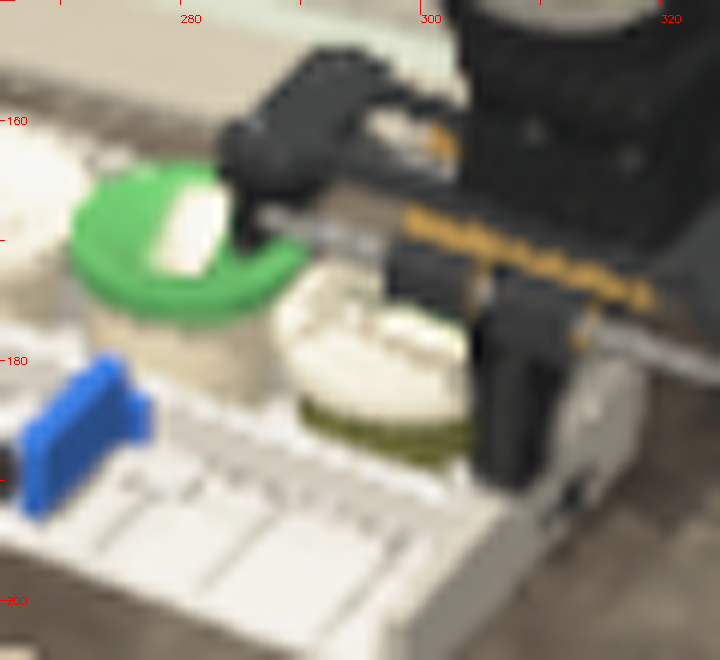

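```bash
python3 -m jog '[{"slide":[0.1,0,0],"roll":0},{"slide":[0.2,0,0],"roll":0},{"slide":[0.3,0,0],"roll":0},{"slide":[0.3,0,0],"roll":0}]'
python3 - <<'E'
from h import *
st()
E
```

```text
time: 17.4
ee_pos: [0.4752, -0.2592, 0.0413]
eef_rot: [0.536, 0.474, -0.524, 0.461]
ft_force: [-2.3, 1.1, 5.7]
width: 0.0003
t 17.4 p [ 0.4752 -0.2592  0.0413] tilt x [ 0.0009  0.0245 -0.9997] y head -7.18 f [-2.26  1.11  5.7 ] m [0.2  0.36 0.06] w 0.0003 j [ 0.87  0.39 -0.51  1.84  0.2   0.98  0.15]
```

The right ear top is at 41.3 mm under 6 N, so that end is home. I'll raise the gripper and check the left one.

```bash
python3 -m jog '[{"slide":[-2,0,0],"roll":0},{"slide":[-5,0,0],"roll":0},{"slide":[-8,0.5,0],"roll":0},{"slide":[-9,4,0.2],"roll":-0.5},{"slide":[-9,8,0.2],"roll":-0.5}]';python3 -m jog '[{"slide":[0,4,0],"roll":0},{"slide":[0,8,0],"roll":0},{"slide":[0,12,0],"roll":0},{"slide":[0,16,0],"roll":0},{"slide":[0,19.5,0],"roll":0}]'
python3 - <<'E'
from h import *
st(); print(rel((.7517,-.2915,.06),-6.6))
E
```

```text
time: 17.82
ee_pos: [0.5555, -0.2761, 0.1358]
eef_rot: [0.535, 0.473, -0.523, 0.466]
ft_force: [0.9, 0.1, 0.5]
width: 0.0002
time: 18.23
ee_pos: [0.751, -0.2994, 0.1363]
eef_rot: [0.535, 0.473, -0.523, 0.466]
ft_force: [1.2, -0.5, 0.3]
width: 0.0003
t 18.23 p [ 0.751  -0.2994  0.1363] tilt x [ 0.0059  0.019  -0.9998] y head -6.85 f [ 1.19 -0.45  0.34] m [-0.08 -0.17 -0.02] w 0.0003 j [ 0.55  0.85 -0.46  0.91  0.32  1.45  0.07]
(array([ 7.64, -0.05, -0.64]), np.float64(-0.25))
```

```bash
python3 -m jog '[{"slide":[1.5,0,-0.4],"roll":0},{"slide":[4,0,-0.6],"roll":0},{"slide":[6.5,0,-0.6],"roll":0},{"slide":[7.6,0,-0.6],"roll":0},{"slide":[7.6,0,-0.6],"roll":0}]'
python3 - <<'E'
from h import *
st(); s=snap("side","s16"); crop(s,"s16L",230,130,290,190,10); print(rel((.7517,-.2915,.045)))
E
```

```text
time: 18.65
ee_pos: [0.7504, -0.2915, 0.0566]
eef_rot: [0.534, 0.475, -0.524, 0.464]
ft_force: [-0.7, 0.3, -0.0]
width: 0.0007
t 18.65 p [ 0.7504 -0.2915  0.0566] tilt x [ 0.0007  0.0206 -0.9998] y head -6.83 f [-0.74  0.28 -0.03] m [-0.05 -0.06  0.08] w 0.0007 j [ 0.55  0.9  -0.45  1.    0.34  1.32  0.05]
(array([ 1.44,  0.03, -0.02]), None)
```

View pics/s16L.png

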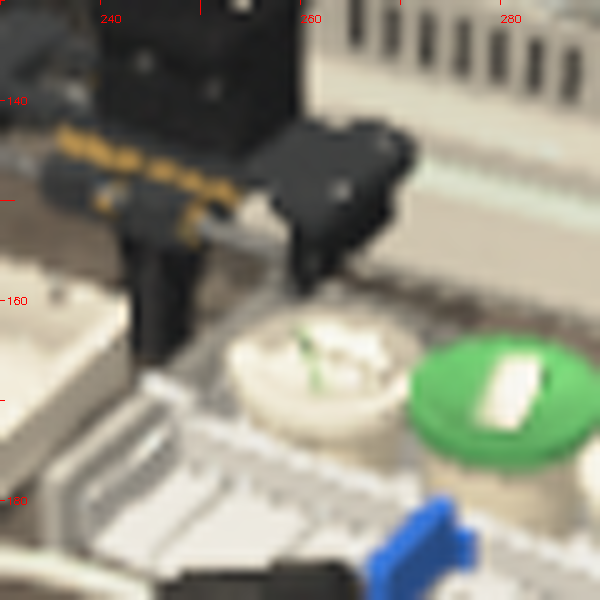

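```bash
python3 -m jog '[{"slide":[0.6,0,0],"roll":0},{"slide":[1.2,0,0],"roll":0},{"slide":[1.3,0,0],"roll":0},{"slide":[1.3,0,0],"roll":0}]'
python3 - <<'E'
from h import *
st()
E
```

```text
time: 19.03
ee_pos: [0.7514, -0.2918, 0.0466]
eef_rot: [0.535, 0.473, -0.523, 0.465]
ft_force: [-0.1, -0.4, 0.5]
width: 0.0007
t 19.03 p [ 0.7514 -0.2918  0.0466] tilt x [ 0.0038  0.0196 -0.9998] y head -6.86 f [-0.13 -0.41  0.46] m [-0.09 -0.07 -0.03] w 0.0007 j [ 0.55  0.9  -0.45  1.    0.34  1.3   0.04]
```

```bash
python3 -m jog '[{"slide":[0.2,0,0],"roll":0},{"slide":[0.4,0,0],"roll":0},{"slide":[0.4,0,0],"roll":0},{"slide":[0.4,0,0],"roll":0}]'; python3 -m jog '[{"slide":[0.1,0,0],"roll":0},{"slide":[0.2,0,0],"roll":0},{"slide":[0.2,0,0],"roll":0}]'
python3 - <<'E'
from h import *
st()
E
```

```text
time: 19.37
ee_pos: [0.7513, -0.2918, 0.0426]
eef_rot: [0.535, 0.473, -0.523, 0.465]
ft_force: [-0.2, -0.4, -0.6]
width: 0.0003
time: 19.62
ee_pos: [0.7515, -0.2918, 0.0415]
eef_rot: [0.535, 0.473, -0.523, 0.465]
ft_force: [-1.8, 0.5, 4.8]
width: 0.0005
t 19.62 p [ 0.7515 -0.2918  0.0415] tilt x [ 0.0043  0.0194 -0.9998] y head -6.87 f [-1.78  0.46  4.83] m [0.09 0.38 0.03] w 0.0005 j [ 0.55  0.91 -0.45  1.01  0.34  1.29  0.04]
```

Contact on the left is at 41.5 mm and on the right at 41.3 mm, so both ears are home. I'll withdraw clear of everything and take a last look.

```bash
python3 -m jog '[{"slide":[-2,0,0],"roll":0},{"slide":[-5,0,0],"roll":0},{"slide":[-9,0,0],"roll":0},{"slide":[-13,0,0],"roll":0},{"slide":[-15,-2,0],"roll":0}]';python3 -m jog '[{"slide":[0,-4,0],"roll":0},{"slide":[0,-8,0],"roll":0},{"slide":[0,-12,0],"roll":0},{"slide":[0,-16,0],"roll":0},{"slide":[0,-20,0],"roll":0}]'; python3 -m jog '[{"slide":[0,-4,0],"roll":0},{"slide":[0,-8,1],"roll":0},{"slide":[0,-11,3.5],"roll":0},{"slide":[0,-13,7],"roll":0},{"slide":[0,-14,11],"roll":0}]'; python3 -m jog '[{"slide":[0,-1,3],"roll":0},{"slide":[0,-2,6],"roll":0},{"slide":[0,-3,8],"roll":0},{"slide":[0,-3,8],"roll":0},{"slide":[0,-3,8],"roll":0}]'
python3 - <<'E'
from h import *
st()
s=snap("side","s17"); t=snap("top","t17")
crop(s,"s17d",225,150,325,220,8); crop(t,"t17d",100,90,390,290,2)
def blue(im): 
    b=im.astype(int); return b
E
```

```text
time: 20.03
ee_pos: [0.734, -0.2918, 0.1965]
eef_rot: [0.536, 0.472, -0.522, 0.467]
ft_force: [1.2, -1.2, 2.4]
width: 0.0005
time: 20.45
ee_pos: [0.5333, -0.2678, 0.1946]
eef_rot: [0.536, 0.471, -0.522, 0.467]
ft_force: [-0.0, -0.8, 1.8]
width: 0.0006
time: 20.87
ee_pos: [0.3788, -0.3604, 0.1924]
eef_rot: [0.535, 0.471, -0.522, 0.468]
ft_force: [2.0, -1.4, -0.1]
width: 0.0005
time: 21.28
ee_pos: [0.3387, -0.4372, 0.1907]
eef_rot: [0.536, 0.47, -0.523, 0.467]
ft_force: [0.3, 1.2, -0.2]
width: 0.0006
t 21.28 p [ 0.3387 -0.4372  0.1907] tilt x [ 0.0108  0.0161 -0.9998] y head -6.95 f [ 0.29  1.24 -0.2 ] m [-0.02 -0.09 -0.02] w 0.0006 j [ 1.19  0.23 -0.4   1.68  0.07  1.26  0.66]
```

View pics/s17d.png

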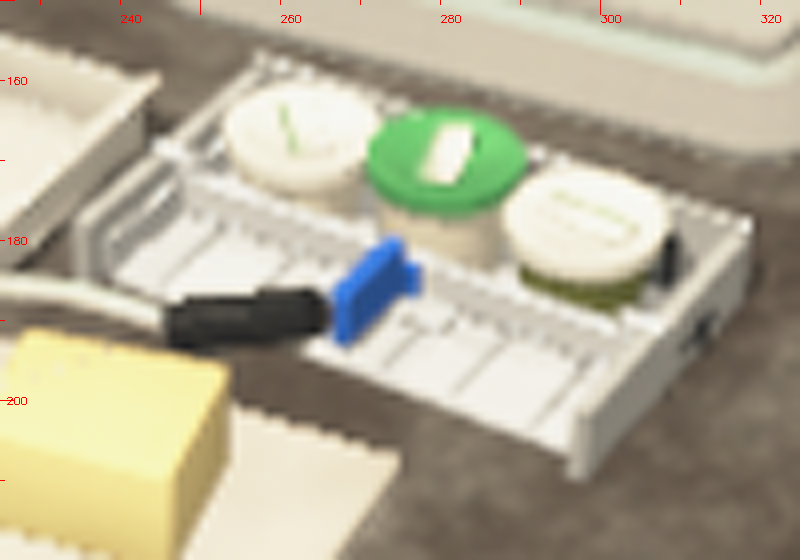

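View pics/t17d.png

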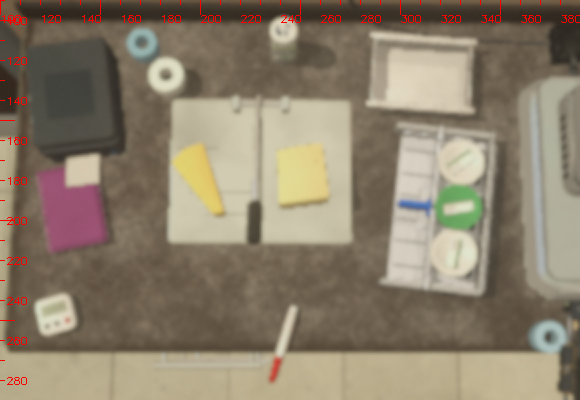

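The final views show the rail level between both notches. The tubs are upright in one line behind it, with the lids at about (262,168), (280,170) and (298,178) in the side view. In the top view the timer (127,247), pen (240,262) and blue roll (374,258) haven't moved, and the gripper is clear of everything. I'm handing the job in.

Run:
```python
from bench import r
print(r.close_job())
```

```text
the job is handed in; nothing more can be done
None
```

I took the rail by its blue tab and laid its ears on the cheek tops. I then slid it along to push the three tubs back together against the sprung pushers, and lowered it into the notches. The job was handed in at about 21 s of the 72 s allowed.

**Forces:** The highest wrist force I read was about 16 N, while the tubs were pushing against the springs. Force was read only at the end of each move, so a brief peak in between could have been missed.

**Rail seated:** I rested the shut fingers lightly on each ear and found the tops at 41.3 mm (right) and 41.5 mm (left). Fully home is 41 mm, and an ear still on its cheek would be at 54 mm.

**Final pictures:** They show the three tubs upright and in line behind the rail. The timer, marker pen and blue roll are where they were, and the gripper is clear of everything.

**What disagreed:**
- **Notch position:** My two camera estimates along the push direction were about 15 mm apart. I found the notch by feel between them, about 8 mm past the top-camera estimate.
- **Gripper angle:** It tipped about 1.6° under the push, and its fingertips ended 2–3 mm lower than expected before I let go. The rail may have shifted slightly in the grip, which is why I checked both ears by touch.
- **Left ear:** It looked slightly proud in one side view, but the touch check did not bear that out.

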